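Set the shared desk for a video call

TASK

Set the desk for a video call: stand the phone clamp on the organiser's upper tier midway between the potted plant and the pen pot, its jaws facing the organiser's front; stand the candy jar upright on the lower tier directly in front of the plant, lay the webcam cover clip legs down on the lower tier directly in front of the pen pot, and stand the mug upright in the middle of the cork coaster. Set the glass jar down without letting it drop, and do not shift the plant, the pen pot, the memo block or the stapler.

Things in the scene. Friction and masses are not known exactly. Their poses are not given: they have to be found in the camera images.
- clamp_head (a point): Grey aluminium phone clamp, 111 mm tall, 250 g: foot 76 mm across, 9 mm thick; slim post; on top a bar 80 mm long (y), 18 mm thick (x), 26 mm high, with a hooked jaw at each end pointing forward, 62 mm free between them. Point: middle of the head bar, on the post's axis, 98 mm above the underside. -x: its front (jaws reach 27 mm from the axis), z up. Grip the bar firmly across its 18 mm: the foot may swing.
- jar_center (a point): Small clip-top candy jar of clear glass, full of sweets, 260 g: round body 60 mm across up to 56 mm height, lid 57 mm across, 87 mm tall in all. Point: on its axis, 44 mm above the underside. z up; the wire latch stands out to 38 mm from the axis on the -x side, the wire hinge to 36 mm on the +x side; the y sides are bare glass.
- clip_center (a point): White plastic webcam cover clip, lying saddle-wise with its two legs down: 44 mm long (x), 20 mm wide over the legs (y), 18 mm high, 15 g. The point is its centre, 9 mm above the underside. z up.
- mug_center (a point): Small empty white enamel mug with a dark rim, 62 mm across at the rim, 52 mm across the foot, 62 mm tall, wall 3 mm, about 130 g. The point is on its axis, 31 mm above the underside. z up; the handle is on the +y side and reaches 53 mm from the axis, between 18 and 53 mm above the underside.
- organiser: Wooden two-tier organiser, fixed, like two stairs: 320 mm wide (y), 236 mm deep (x). Origin: centre of underside, on the desk; -x its front (robot side), +y its left end seen from the robot, z up. Lower tier (front): top at z 15 mm, free from x -107 to 5 (middle -51), 6 mm lips at front and ends. Upper tier (rear): top at z 85, free from x 5 to 107 (middle 56), 6 mm back lip.
- plant: Potted plant: a succulent in a terracotta pot, 72 mm across, 115 mm tall, standing at the left or the right end of the organiser's upper tier, about 105 mm from the tier's middle and centred in its depth. Origin: centre of its underside. Loose, not to be shifted.
- pen_pot: Pen pot: a dark steel cylinder 68 mm across and 88 mm high with four pens (up to 142 mm high, leaning within its outline), at the other end of the upper tier, about 105 mm from the tier's middle and centred in its depth. Origin: centre of its underside. Loose, not to be shifted.
- coaster: Round cork coaster, 95 mm across, 4 mm thick, stuck to the desk. Origin: centre of its underside.
- memo_block: Block of memo paper, 70 x 70 x 31 mm, lying on the desk. Origin: centre of its underside. Loose, not to be shifted.
- stapler: Mini stapler, dark, 66 mm long (x), 26 mm wide (y), 40 mm high, standing on the desk. Origin: centre of its underside. Loose, not to be shifted.

How it is judged:
By the outcome, as a careful person would: the job done as asked, in the order asked, and still so for the second after the job is handed in, with the robot touching nothing.
It also fails if it takes over 128 s, if anything falls off the work surface, if the arm or the gripper's body presses on something with over 40 N, if the wrist force passes 120 N, or if a joint passes its speed limit or range.

ROBOT

A 7-joint arm with a two-finger parallel gripper is mounted at the origin on the work surface. World frame = base frame: x ahead of the robot, y to its left, z up, the work surface at z = 0. Lengths are in m, angles in rad, forces in N, time in s.
With the tool pointing down it reaches from about 0.35 to 0.9 m from the base axis. Payload 8.1 kg.
Tool frame: the origin (TCP) lies midway between the tips of the shut fingers; the grasp point (between the pads) lies 19 mm behind it (arm.pinch_z is the distance from the TCP to the grasp point, in m); z points along the fingers, y is the direction in which the jaws open and shut (so a half turn about z gives the same grasp; the last joint's range is limited). The gripper opens to 92 mm and grips with 3 to 60 N. Pads are 19 mm wide; open, the fingers measure 130 mm over their backs; the gripper's body (75 mm by 190 mm) begins 47 mm behind the grasp point.
Start: joints at [-1.272, 0.434, 0.025, 1.573, -0.012, 1.134, -0.075], TCP at [0.244, 0.575, 0.195] pointing down, gripper open.
Joint ranges: [-2.62, 2.62], [-0.44, 2.09], [-1.27, 1.32], [0.08, 2.57], [-1.32, 4.46], [0.12, 2], [-2.74, 2.74]. Speed limits (rad/s): [2.22, 2.22, 3.01, 3.01, 3.14, 3.14, 3.14].

INTERFACE

Orientations are given as a rotation vector (axis times angle).
In Python, from cell import arm, eyes gives the robot as it stands.
- The arm moves only by the tool apply_moves, never from a script. Its argument "targets" is one flat list of numbers, 5 for each row, row after row: the closure, from 0 (fully open) to 1 (shut), then the shift along the tool's x, y, z each as a share of 40 cm, from -1 to 1, then the turn about the tool's z as a share of pi/2 rad, from -1 to 1. A call has 1 to 20 rows; each row shifts and turns the commanded pose from where the row before left it, along the tool's axes as they then stand; what a row does not reach is not made up. A row lasts 1/8 s, in which the tool goes at most 62.5 mm and 10.7 degrees, less where a joint would pass 70% of its speed; a pose out of reach is approached as far as the arm can. A call with a number of a shift or a turn outside -1 to 1 is refused whole. A call with a gripper value outside its range is refused whole. The fingers move at their own pace and stop on an object; "grip_force" is the grip in N (left out, the last holds). Time passes only in rows, so rows that do not move let the fingers close. It gives the time, the measured TCP pose, the force and the opening at its end, in the units of the state.
- arm.observe(): the state, without advancing time (a new reading comes with each control period).
- eyes.get_image(name): name is "scene" or "top"; returns the picture (400x640x3 uint8, red, green, blue); there is no depth.
- eyes.camera_params(name): a dict with "camera_matrix" (3x3 intrinsics, pixels), "distortion" ([k1, k2, p1, p2, k3] as OpenCV has them; the pictures are not rectified), "xyz" and "attitude" of the camera in the world. Camera axes: x right, y down, z forward; pixel columns grow to the right and rows downward; lengths in m; the calibration is good to about 2 mm. A picture is of the moment at which its call begins. camera_params takes no time and is no camera call.
- arm.sign_off(): hands the job in, once; it reports no verdict.
The state is a dict: "clock": time; "joints": joint angles; "dq": joint speeds; "joint_efforts": joint torques, N m; "position": TCP position; "ee_rot": TCP orientation; "force": force on the tool from outside, world axes, zero at the start; "ft_torque": the same for the moment, N m; "width": opening from 0.0 (shut) to 1.0 (fully open).
Only numpy, scipy, OpenCV 4.12 (cv2) and the standard library are available. Lean on these libraries where they do the work, as an engineer would, in place of code of your own. Each camera call takes 0.05 s, during which the arm holds its last target.

## Working session

There is one attempt and no reset: what is moved stays moved. The work goes in short steps, Python scripts to look and compute and a tool call to move; the robot and the scene stay as the last step left them, time stands still between calls to the robot, and variables do not carry over. Pictures are saved under pics/ and viewed, and the job is handed in when it is done.

Besides the shell and the picture viewer there is one more tool, called after "Emit:" by a JSON object that holds its "fn" and its "kwargs". apply_moves: Moves the arm, as the interface text tells. Its arguments: {"type":"object","properties":{"targets":{"type":"array"},"grip_force":{"type":"number"}},"required":["targets"]}

```bash
ls; mkdir -p pics; python3 - <<'E'
from cell import arm, eyes
import cv2
print(arm.observe(), arm.pinch_z)
for n in ("scene","top"):
    cv2.imwrite(f"pics/{n}0.png", eyes.get_image(n)[:,:,::-1]); print(n,eyes.camera_params(n))
E
```

```text
pics
{'clock': 0.0, 'joints': array([-1.27161085,  0.43524705,  0.02499909,  1.57410736, -0.01158949,
        1.13398566, -0.07510688]), 'dq': array([-0.00090868,  0.00052954, -0.00013419, -0.0001959 ,  0.00107608,
       -0.00080525,  0.00036904]), 'joint_efforts': array([ 5.86075930e-04, -6.67852163e+01,  9.85076912e-01, -3.14451134e+01,
       -6.05294108e-02,  4.29603516e-02,  1.62883871e-04]), 'position': array([0.2442685 , 0.57467637, 0.1943264 ]), 'ee_rot': array([-6.27003209e-01, -3.07822836e+00,  2.50534213e-03]), 'force': array([-0.45400093, -0.31234382,  1.17068319]), 'ft_torque': array([ 0.01755067, -0.00851809,  0.00387221]), 'width': 0.9999661197842793} 0.0188
scene {'camera_matrix': array([[512.23007337,   0.        , 318.15361413],
       [  0.        , 512.23007337, 195.81931826],
       [  0.        ,   0.        ,   1.        ]]), 'distortion': array([-0.12386233,  0.        ,  0.        ,  0.        ,  0.        ]), 'xyz': array([1.30470866, 0.39563574, 0.90591262]), 'attitude': array([-1.32877668, -2.214268  ,  0.92394459])}
top {'camera_matrix': array([[402.4777308 ,   0.        , 318.15589726],
       [  0.        , 402.4777308 , 201.45807677],
       [  0.        ,   0.        ,   1.        ]]), 'distortion': array([0.01438766, 0.        , 0.        , 0.        , 0.        ]), 'xyz': array([0.49246689, 0.01687244, 1.05179344]), 'attitude': array([-2.14965327,  2.21099838, -0.0926327 ])}
```

View pics/scene0.png

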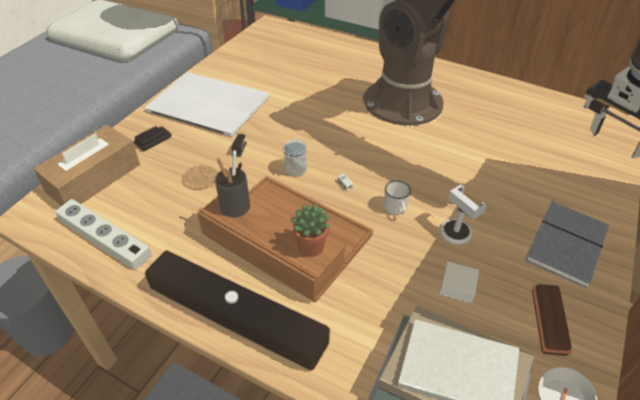

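View pics/top0.png

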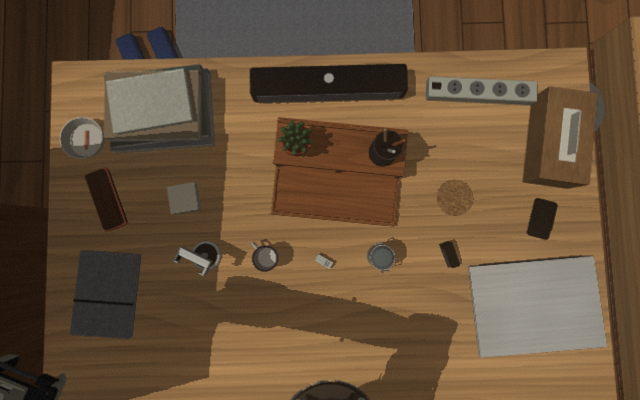

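```bash
cat > h.py <<'E'
from cell import arm, eyes
import numpy as np, cv2
from scipy.spatial.transform import Rotation as R
def ray(n,uv):
    p=eyes.camera_params(n)
    q=cv2.undistortPoints(np.array(uv,float).reshape(-1,1,2),p['camera_matrix'],p['distortion']).reshape(-1,2)
    d=np.c_[q,np.ones(len(q))]@R.from_rotvec(p['attitude']).as_matrix().T
    return p['xyz'],d
def plane(n,uv,z):
    o,d=ray(n,uv); return o+d*((z-o[2])/d[:,2])[:,None]
def proj(n,P):
    p=eyes.camera_params(n); Rm=R.from_rotvec(p['attitude']).as_matrix()
    return cv2.projectPoints(np.array(P,float).reshape(-1,1,3),R.from_matrix(Rm.T).as_rotvec(),-Rm.T@p['xyz'],p['camera_matrix'],p['distortion'])[0].reshape(-1,2)
def tri(ua,ub):
    o1,d1=ray('scene',[ua]);o2,d2=ray('top',[ub]);d1=d1[0];d2=d2[0]
    s=np.linalg.lstsq(np.c_[d1,-d2],o2-o1,rcond=None)[0]
    a=o1+s[0]*d1;b=o2+s[1]*d2
    return (a+b)/2,np.linalg.norm(a-b)
def crop(im,x0,y0,x1,y1,k,f):
    c=cv2.resize(im[y0:y1,x0:x1,::-1],None,fx=k,fy=k,interpolation=cv2.INTER_CUBIC)
    for x in range((x0+9)//10*10,x1,10): cv2.line(c,(int((x-x0+.5)*k),0),(int((x-x0+.5)*k),4 if x%50 else 12),(0,255,255),1)
    for y in range((y0+9)//10*10,y1,10): cv2.line(c,(0,int((y-y0+.5)*k)),(4 if y%50 else 12,int((y-y0+.5)*k)),(0,255,255),1)
    c=np.clip(c.astype(float)*1.4,0,255).astype(np.uint8)
    cv2.imwrite(f,c)
E
python3 - <<'E'
from h import *
im=cv2.imread('pics/top0.png')[:,:,::-1]; s=cv2.imread('pics/scene0.png')[:,:,::-1]
crop(im,165,180,365,310,4,'pics/t1.png')
crop(im,265,110,475,270,3.6,'pics/t2.png')
crop(s,330,160,490,280,5,'pics/s1.png')
crop(s,180,120,380,300,4*.8,'pics/s2.png')
E
```

```text
(no output)
```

View pics/t1.png

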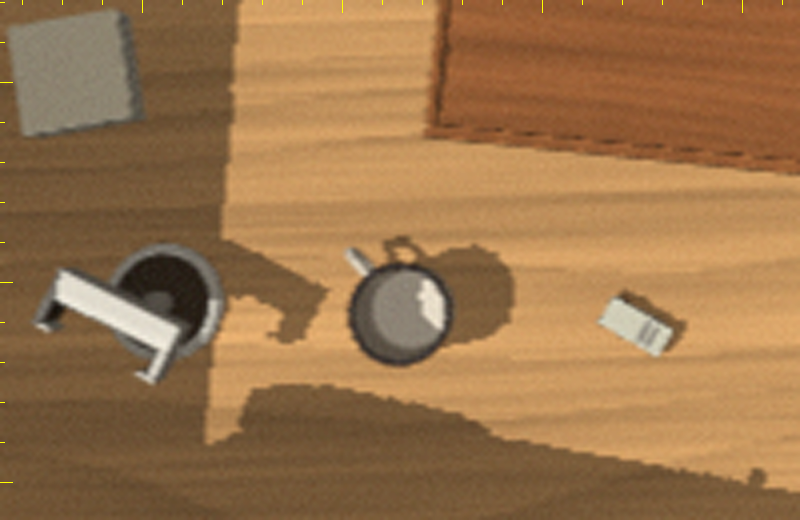

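View pics/t2.png

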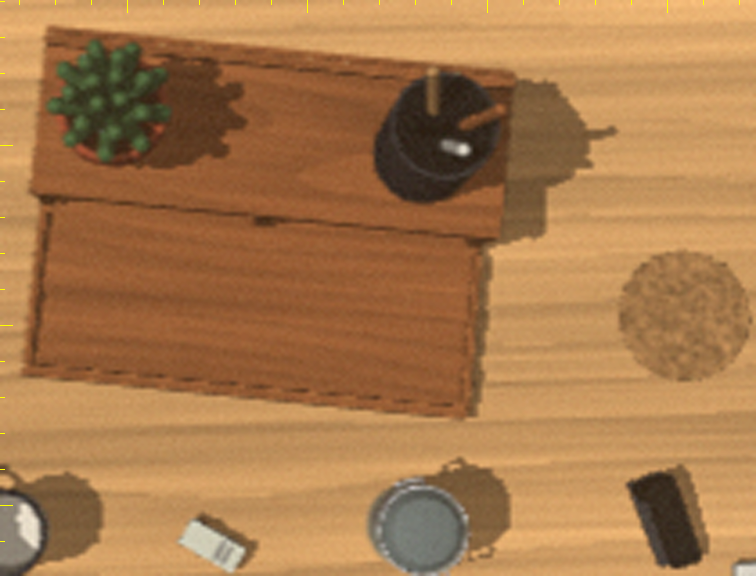

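View pics/s1.png

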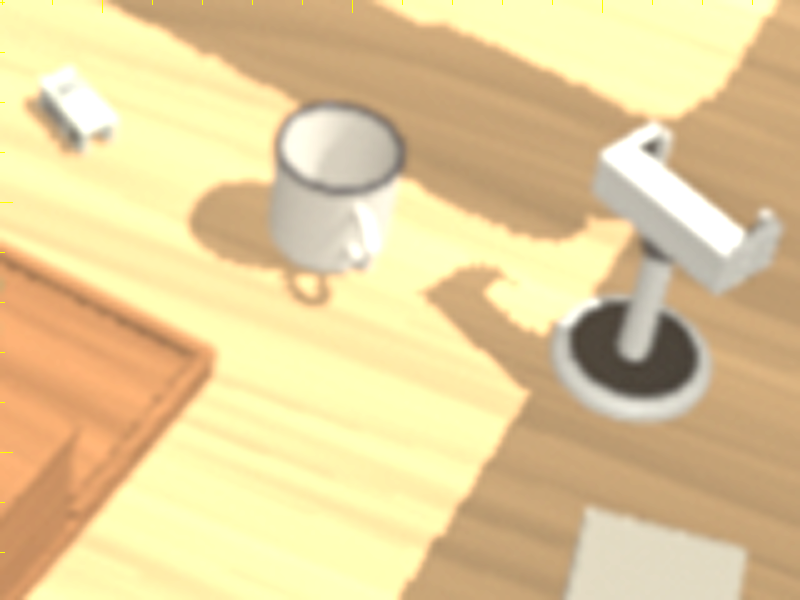

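View pics/s2.png

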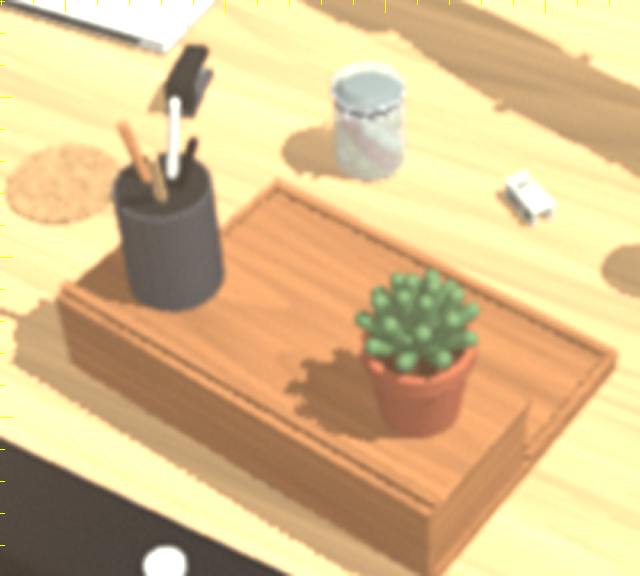

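```bash
python3 - <<'E'
from h import *
im=cv2.imread('pics/top0.png')[:,:,::-1]; s=cv2.imread('pics/scene0.png')[:,:,::-1]
crop(im,170,235,230,280,12,'pics/t3.png')
crop(im,360,230,410,280,12,'pics/t4.png')
crop(s,275,130,315,180,12,'pics/s4.png')
# manual first pass: organiser
def t2(p): return [(265+x/3.6-.5,110+y/3.6-.5) for x,y in p]
F=plane('top',t2([(24,376),(470,418)]),.021); B=plane('top',t2([(48,27),(515,73)]),.091); M=plane('top',t2([(32,193),(498,240)]),.085)
for n,q in(('F',F),('B',B),('M',M)):
    d=q[0]-q[1]; print(n,q.round(4).tolist(),np.linalg.norm(d),np.degrees(np.arctan2(-d[0],d[1])))
c=plane('top',t2([(685,315)]),.004);print('coaster',c)
E
```

```text
F [[0.5488, 0.1343, 0.021], [0.5101, -0.1817, 0.021]] 0.3183852850350948 -6.988557201569944
B [[0.7808, 0.1057, 0.091], [0.7403, -0.2087, 0.091]] 0.3169313850775422 -7.345346933037492
M [[0.6687, 0.1193, 0.085], [0.6279, -0.1934, 0.085]] 0.31540659092976614 -7.426738182403214
coaster [[ 0.5805949  -0.34398588  0.004     ]]
```

View pics/t3.png

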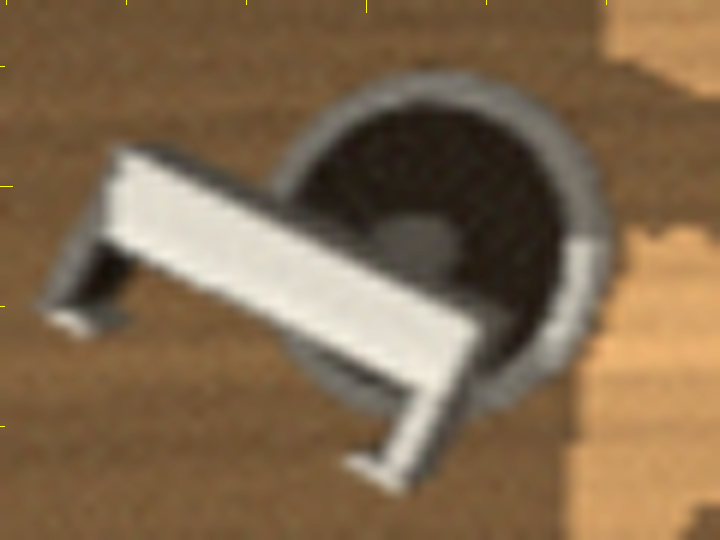

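View pics/t4.png

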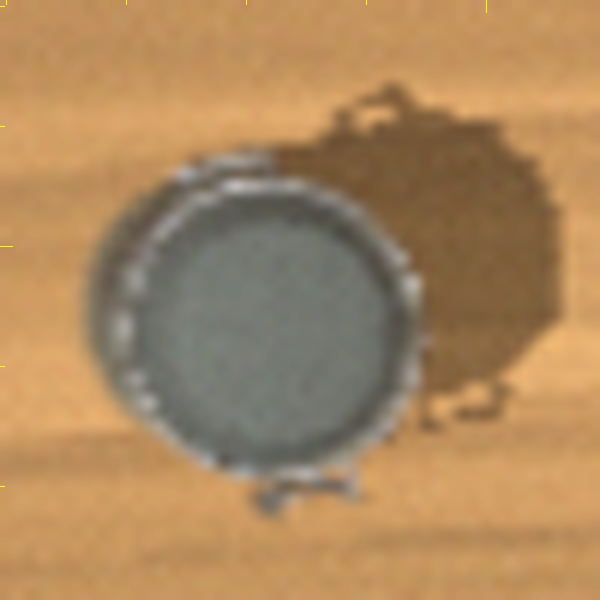

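View pics/s4.png

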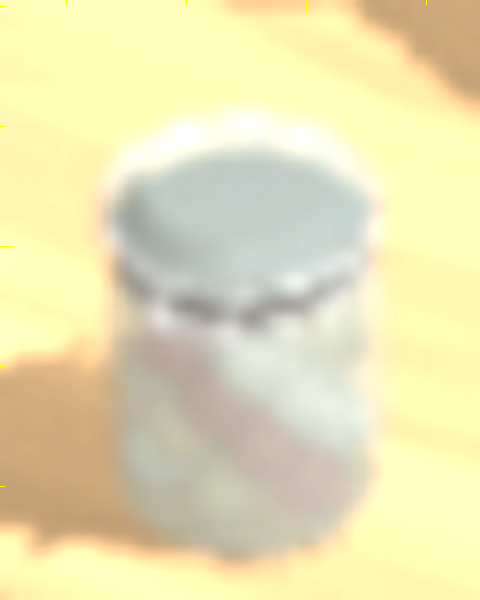

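```bash
python3 - <<'E'
from h import *
def cr(p,x0,y0,k): return [(x0+x/k-.5,y0+y/k-.5) for x,y in p]
def t(p,z,x0,y0,k,n='top'): return plane(n,cr(p,x0,y0,k),z)
b=t([(122,150),(482,325),(283.6,275.1)],.111,170,235,12); f=t([(440,245)],.006,170,235,12)
d=b[0]-b[1]; print('clamp bar c',b[2],'foot',f[0],'len',np.linalg.norm(d),'bar dir deg (atan2 y x)',np.degrees(np.arctan2(d[1],d[0])))
j=t([(272,328),(310,490),(220,160)],.087,360,230,12);print('jar lid',j[0]);d=j[1]-j[2];print('front dir',np.degrees(np.arctan2(d[1],d[0])))
jb=t([(245,318)],.04,360,230,12);print(jb)
# scene jar lid centre
print('jar scene lid',t([(245,215)],.087,275,130,12,'scene'))
m=t([(400,314)],.062,165,180,4);print('mug',m, 'scene',t([(340,148)],.062,330,160,5,'scene'))
h=t([(400,314),(352,258)],.05,165,180,4);d=h[1]-h[0];print('handle dir',np.degrees(np.arctan2(d[1],d[0])),np.linalg.norm(d))
c=t([(598,320),(623,292),(676,323),(655,357),(636,324)],.018,165,180,4);print('clip',c)
# plant, penpot
print('pot rim circle',t([(446,127)],.173,265,110,3.6),'pot bottom via scene')
for p in [(446,127)]: pass
# scene: pen pot foot ellipse bottom, rim ellipse centre
def s2(p,z): return plane('scene',[(180+x/3.2-.5,120+y/3.2-.5) for x,y in p],z)
print('penpot rim scene',s2([(166,186)],.173),'plant pot rim scene',s2([(419,350)],.147))
print('plant top', t([(112,103)],.19,265,110,3.6))
S=s2([(437,513),(63,290)],.091);print('back corners scene',S); print('front corners scene',s2([(615,353),(280,184)],.021))
E
```

```text
clamp bar c [0.44832596 0.30624764 0.111     ] foot [0.44882015 0.30509578 0.006     ] len 0.07776661275591928 bar dir deg (atan2 y x) 62.79520511109587
jar lid [ 0.43577335 -0.13508871  0.087     ]
front dir -166.9692946978283
[[ 0.4352255  -0.13697214  0.04      ]]
jar scene lid [[ 0.44925995 -0.12674686  0.087     ]]
mug [[0.43957941 0.1478454  0.062     ]] scene [[0.44331568 0.15043722 0.062     ]]
handle dir 39.56621589057126 0.045652062787274475
clip [[ 0.4298454   0.02780263  0.018     ]
 [ 0.44707843  0.01138859  0.018     ]
 [ 0.42655321 -0.02177066  0.018     ]
 [ 0.40553719 -0.00775994  0.018     ]
 [ 0.42663997  0.00369703  0.018     ]]
pot rim circle [[ 0.68657742 -0.14547967  0.173     ]] pot bottom via scene
penpot rim scene [[ 0.68935499 -0.14076003  0.173     ]] plant pot rim scene [[0.71726283 0.06511208 0.147     ]]
plant top [[0.7032036  0.05881656 0.19      ]]
back corners scene [[ 0.78505077  0.11394053  0.091     ]
 [ 0.74179019 -0.20305754  0.091     ]]
front corners scene [[ 0.55595528  0.13628653  0.021     ]
 [ 0.51686961 -0.17251124  0.021     ]]
```

```bash
cat >> h.py <<'E'
def jaw(s=None):
    s=s or arm.observe(); M=R.from_rotvec(s['ee_rot']).as_matrix(); return np.degrees(np.arctan2(M[1,1],M[0,1])),M
def plan(xyz,ang,s=None):
    """turn first (share), then shift in turned axes (shares of .4)"""
    s=s or arm.observe(); a,M=jaw(s)
    d=(ang-a+90)%180-90   # world yaw change; tool z down -> turn=-d
    Mt=M@R.from_euler('z',-d,degrees=True).as_matrix()
    v=Mt.T@(np.array(xyz)-s['position'])
    print('jaw',round(a,1),'turn deg',round(-d,1),'share',round(-d/90,4),'shift share after turn',(v/.4).round(4),'before turn',(M.T@(np.array(xyz)-s['position'])/.4).round(4), 'joints',s['joints'].round(2))
E
python3 - <<'E'
from h import *
print(jaw())
plan([.450,.308,.19],-27.2)
E
```

```text
(np.float64(66.97415597997572), array([[-9.20328588e-01,  3.91145892e-01, -4.26698450e-04],
       [ 3.91146097e-01,  9.20327567e-01, -1.37841248e-03],
       [-1.46458031e-04, -1.43549384e-03, -9.99998959e-01]]))
jaw 67.0 turn deg -85.8 share -0.9536 shift share after turn [ 0.358  -0.7622  0.0118] before turn [-0.7341 -0.4125  0.0118] joints [-1.27  0.44  0.02  1.57 -0.01  1.13 -0.08]
```

Emit:
{"fn": "apply_moves", "kwargs": {"targets": [0, 0, 0, 0, -0.095, 0, 0, 0, 0, -0.095, 0, 0, 0, 0, -0.095, 0, 0, 0, 0, -0.095, 0, 0, 0, 0, -0.095, 0, 0, 0, 0, -0.095, 0, 0, 0, 0, -0.095, 0, 0, 0, 0, -0.095, 0, 0, 0, 0, -0.095, 0, 0, 0, 0, -0.098, 0, 0.036, -0.076, 0, 0, 0, 0.036, -0.076, 0, 0, 0, 0.036, -0.076, 0, 0, 0, 0.036, -0.076, 0, 0, 0, 0.036, -0.076, 0, 0, 0, 0.036, -0.076, 0, 0, 0, 0.036, -0.076, 0, 0, 0, 0.036, -0.076, 0, 0, 0, 0.036, -0.076, 0, 0, 0, 0.036, -0.076, 0, 0]}}

```text
clock: 2.6
position: [0.4491, 0.3069, 0.1948]
ee_rot: [1.635, -2.682, 0.0]
force: [-0.3, 0.1, 0.9]
width: 0.998
```

```bash
python3 - <<'E'
from h import *
plan([.450,.308,.19],-27.2)
s=arm.observe();print(s['position'])
t=eyes.get_image('top');c=eyes.get_image('scene')
cv2.imwrite('pics/top1.png',t[:,:,::-1]);cv2.imwrite('pics/scene1.png',c[:,:,::-1])
crop(t,150,205,250,305,6,'pics/t5.png');crop(c,390,120,540,270,4,'pics/s5.png')
a,M=jaw();p=s['position']
for o in (.046,-.046,.065,-.065): 
    P=p+M[:,1]*o; print(o,proj('top',P),proj('scene',P))
E
```

```text
jaw 152.7 turn deg -0.1 share -0.0006 shift share after turn [-0.0035 -0.0006  0.012 ] before turn [-0.0035 -0.0006  0.012 ] joints [-0.52  0.32 -0.23  1.76  0.08  1.08  1.89]
[0.44912785 0.30686681 0.19481488]
0.046 [[170.33138003 279.20865206]] [[486.69141307 161.74729343]]
-0.046 [[190.67930192 239.56477215]] [[456.73827058 177.98868716]]
0.065 [[166.07755383 287.48719027]] [[492.56337565 158.55491775]]
-0.065 [[194.83197676 231.46510624]] [[450.22601352 181.51056   ]]
```

View pics/t5.png

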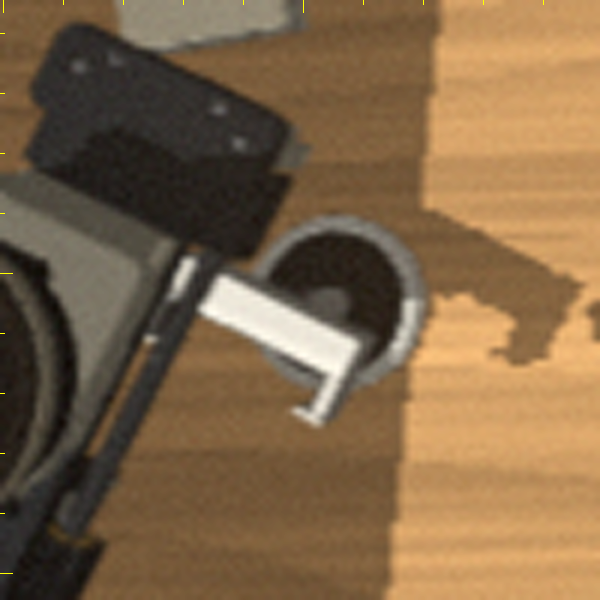

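View pics/s5.png

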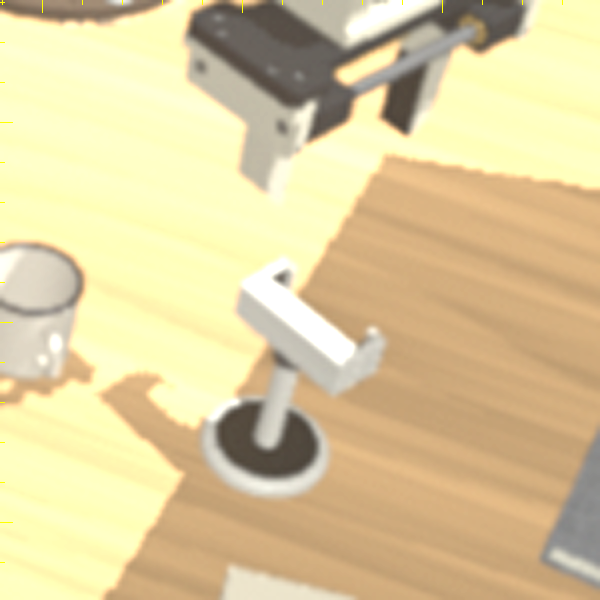

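```bash
python3 - <<'E'
from h import *
print(plane('scene',[(464.7,198.5)],.111), plane('top',[(193.1,257.4)],.111))
print('foot scene',plane('scene',[(330+632/5-.5,160+352/5-.5)],.008))
print('robot base top?',proj('top',[[0,0,0]]),'scene',proj('scene',[[0,0,0.0],[0,0,.03]]))
E
```

```text
[[0.45053279 0.30844842 0.111     ]] [[0.44838561 0.30632442 0.111     ]]
foot scene [[0.45215209 0.30890119 0.008     ]]
robot base top? [[329.91311963 432.86529313]] scene [[402.89154165 100.78906385]
 [403.95713195  92.68267218]]
```

Emit:
{"fn": "apply_moves", "kwargs": {"targets": [0, 0, 0, 0.036, 0, 0, 0, 0, 0.036, 0, 0, 0, 0, 0.036, 0, 0, 0, 0, 0.036, 0, 0, 0, 0, 0.036, 0, 0, 0, 0, 0.036, 0, 0, 0, 0, 0.036, 0, 0, 0, 0, 0.036, 0, 0.62, 0, 0, 0, 0, 0.62, 0, 0, 0, 0, 0.62, 0, 0, 0, 0, 0.62, 0, 0, 0, 0, 0.62, 0, 0, 0, 0], "grip_force": 45}}

```text
clock: 4.32
position: [0.4489, 0.3081, 0.0802]
ee_rot: [-1.635, 2.682, 0.0]
force: [0.8, 0.3, -0.1]
width: 0.505
```

```bash
python3 - <<'E'
from h import *
s=arm.observe();print(s['position'],s['width'],s['force'],jaw()[0])
t=eyes.get_image('top');c=eyes.get_image('scene')
crop(t,165,215,235,285,9,'pics/t6.png');crop(c,420,150,520,250,6,'pics/s6.png')
E
```

```text
[0.44887719 0.30811589 0.08021097] 0.50535984820574 [ 0.8217396   0.28619587 -0.06598382] 152.74441156536906
```

View pics/t6.png

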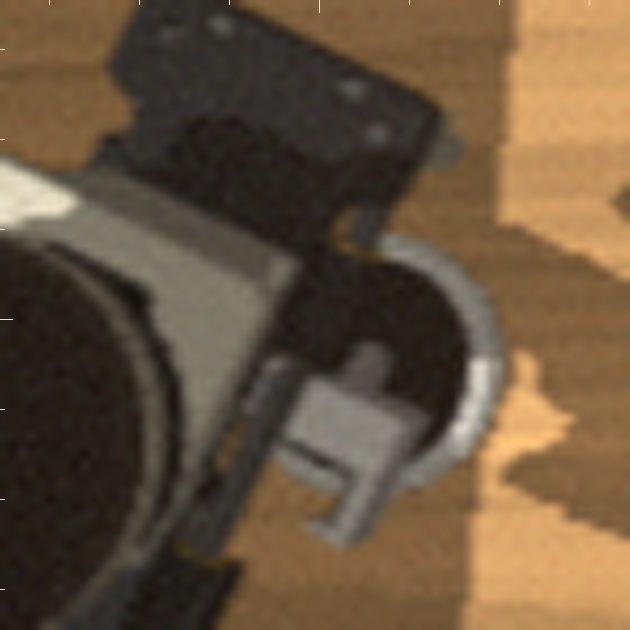

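View pics/s6.png

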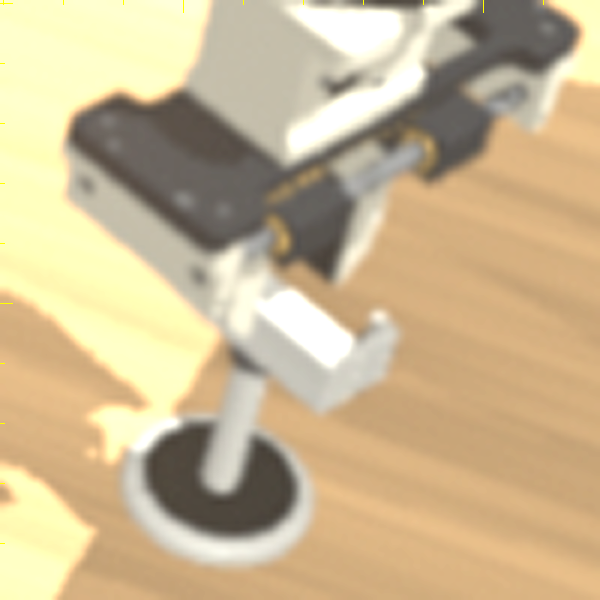

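Emit:
{"fn": "apply_moves", "kwargs": {"targets": [0.72, 0, 0, 0, 0, 0.72, 0, 0, 0, 0, 0.72, 0, 0, 0, 0, 0.9, 0, 0, 0, 0, 0.9, 0, 0, 0, 0, 0.9, 0, 0, 0, 0, 1, 0, 0, 0, 0, 1, 0, 0, 0, 0], "grip_force": 50}}

```text
clock: 5.42
position: [0.4487, 0.308, 0.0799]
ee_rot: [1.636, -2.682, -0.0]
force: [-0.1, -0.9, -0.4]
width: 0.005
```

Emit:
{"fn": "apply_moves", "kwargs": {"targets": [1, 0, 0, -0.01, 0, 1, 0, 0, -0.02, 0, 1, 0, 0, -0.02, 0]}}

```text
clock: 5.8
position: [0.4489, 0.3081, 0.1007]
ee_rot: [-1.635, 2.682, 0.0]
force: [-0.7, -0.4, 0.6]
width: 0.002
```

```bash
python3 - <<'E'
from h import *
s=arm.observe();print(s['position'],s['width'],s['force'],s['ft_torque'],jaw()[0])
t=eyes.get_image('top');c=eyes.get_image('scene')
crop(t,165,215,235,285,9,'pics/t7.png');crop(c,420,150,520,250,6,'pics/s7.png')
E
```

```text
[0.44889187 0.30812582 0.10072891] 0.002466367936769394 [-0.65355685 -0.37585586  0.60781513] [ 0.04411776  0.11824157 -0.01208424] 152.74311121581093
```

View pics/s7.png

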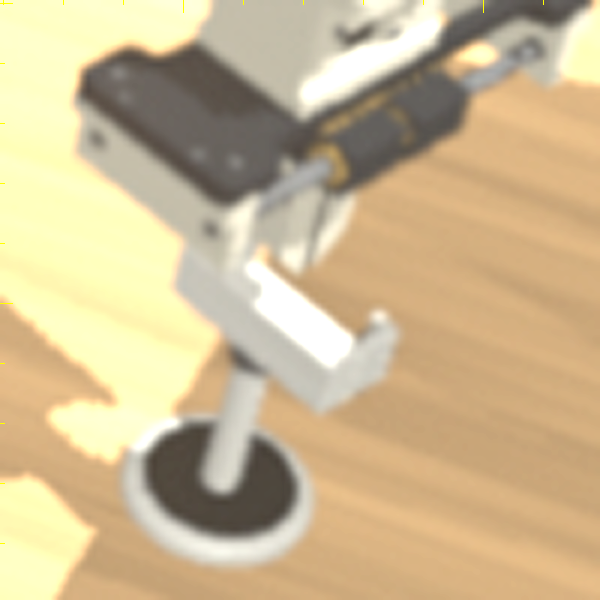

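View pics/t7.png

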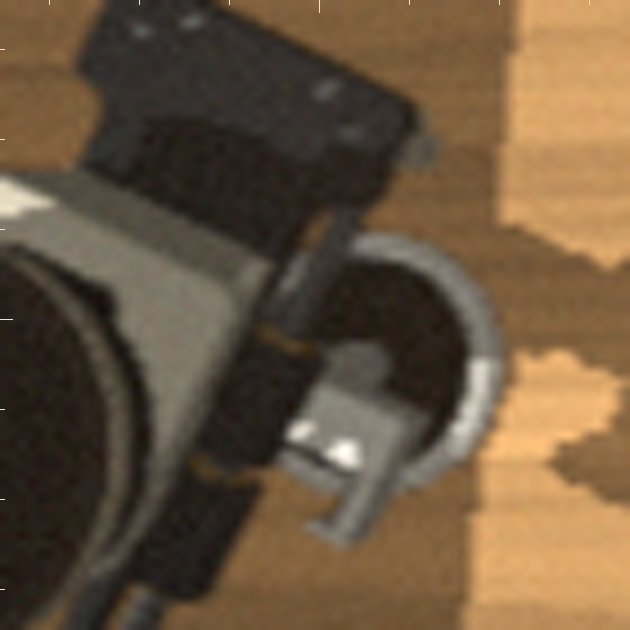

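```bash
python3 - <<'E'
from h import *
s=arm.observe();p=s['position'];print(p)
for z in (0,.02,.03,.04): print(z,proj('scene',p+[0,0,z]),proj('top',p+[0,0,z]))
c=eyes.get_image('scene');crop(c,440,170,490,220,12,'pics/s8.png')
# FK sanity: base->?
print(s['joints'])
E
```

```text
[0.44939161 0.30857881 0.10123544]
0 [[464.02819476 201.2937459 ]] [[193.42090049 256.75948689]]
0.02 [[465.82772133 194.91396302]] [[190.73041617 257.23837362]]
0.03 [[466.74177878 191.66474046]] [[189.34091068 257.48571242]]
0.04 [[467.66551846 188.37512399]] [[187.9205854  257.73854918]]
[-0.53677556  0.41762705 -0.2175384   1.86999681  0.11555404  0.86390071
  1.85468151]
```

View pics/s8.png

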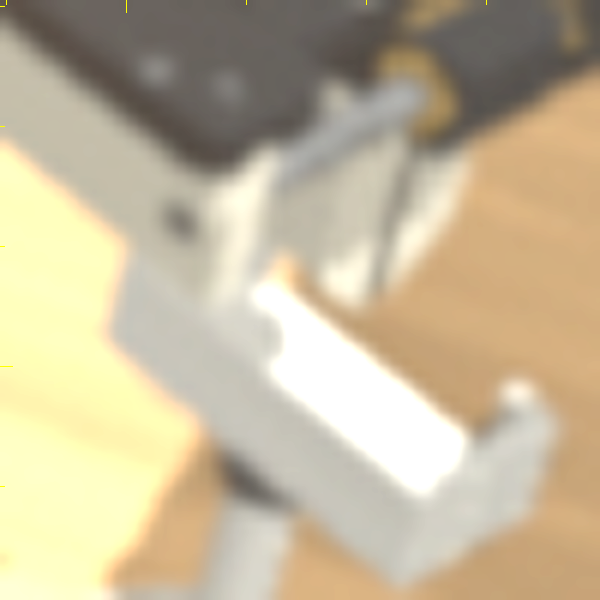

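```bash
python3 - <<'E'
from h import *
s=arm.observe();p=s['position'];a,M=jaw();print(M[:,0],M[:,1])
for z in (.09,.101,.11,.12,.13): 
    q=plane('scene',[(470.7,194.1)],z)[0]; print(z,q, M.T@(q-p))
E
```

```text
[-0.45801739 -0.88894218 -0.00136573] [-8.88942411e-01  4.58018516e-01 -6.55467838e-04]
0.09 [0.40734781 0.31444512 0.09      ] [0.01374145 0.03999882 0.01064668]
0.101 [0.41944588 0.31553972 0.101     ] [ 0.00721227  0.02973847 -0.00033769]
0.11 [0.42934431 0.3164353  0.11      ] [ 0.00187021  0.02134363 -0.0093249 ]
0.12 [0.44034255 0.31743039 0.12      ] [-0.00406541  0.01201604 -0.01931069]
0.13 [0.4513408  0.31842548 0.13      ] [-0.01000104  0.00268845 -0.02929648]
```

```bash
python3 - <<'E'
from h import *
im=cv2.imread('pics/top0.png')[:,:,::-1]; s=cv2.imread('pics/scene0.png')[:,:,::-1]
crop(im,0,330,100,400,8,'pics/t9.png')
crop(s,560,40,640,150,5,'pics/s9.png')
p=np.array([.24427,.57468,.19433]);M=R.from_rotvec([-.627,-3.0782,.0025]).as_matrix()
for dz in (0,.03):
  for o in (.046,-.046):
    P=p+M[:,1]*o+[0,0,dz]; a=proj('top',P)[0];b=proj('scene',P)[0]
    print(dz,o,a,b,'crop',(a-[0,330]+.5)*8,(b-[560,40]+.5)*5)
E
```

```text
0 0.046 [ 28.33452608 355.831535  ] [626.92191907 165.21164773] crop [230.67620863 210.65227997] [337.10959536 628.55823864]
0 -0.046 [ 69.6043904  372.47445944] [591.30159212 144.30414537] crop [560.83512323 343.79567556] [159.00796061 524.02072684]
0.03 0.046 [ 17.37073564 360.43322873] [632.2774907  154.91395125] crop [142.96588513 247.46582987] [363.88745352 577.06975627]
0.03 -0.046 [ 60.20068232 377.70736637] [595.89380959 134.00792459] crop [485.60545858 385.65893097] [181.96904797 472.53962295]
```

View pics/t9.png

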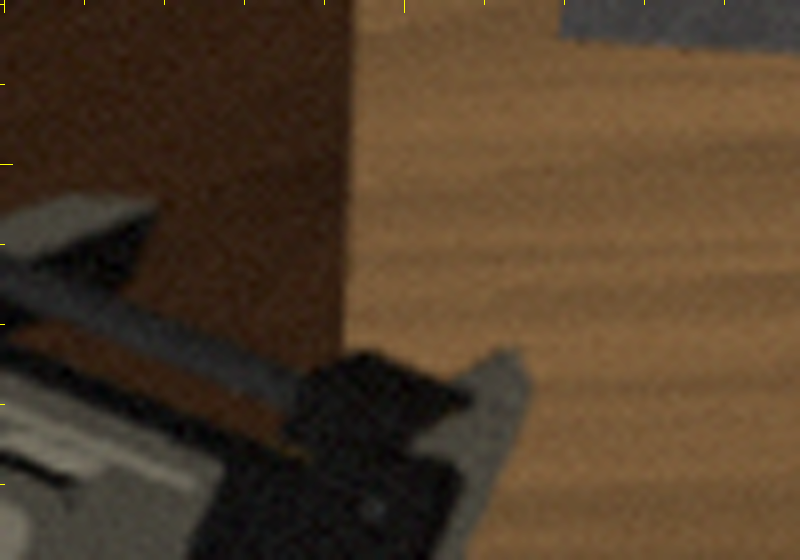

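View pics/s9.png

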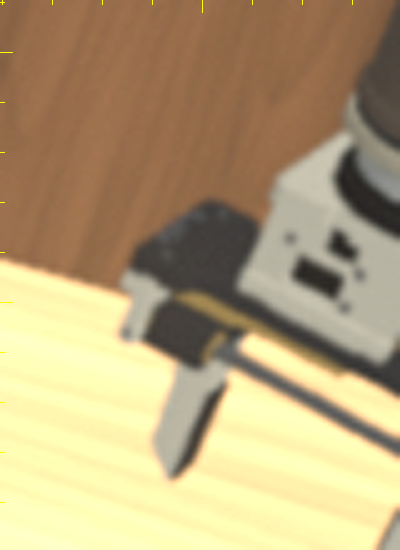

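Emit:
{"fn": "apply_moves", "kwargs": {"targets": [0, 0, -0.002, 0, 0, 0, 0, -0.002, 0, 0, 0, 0, 0, 0, 0, 0, 0, 0, 0, 0, 0, 0, 0, 0, 0, 0, 0, 0, 0, 0, 0, 0, 0, 0, 0, 0, 0, 0, 0, 0, 0, 0, 0, 0.025, 0, 0, 0, 0, 0.03, 0, 0, 0, 0, 0.03, 0, 0, 0, 0, 0.03, 0, 0, 0, 0, 0.013, 0, 0.5, 0, 0, 0, 0, 0.5, 0, 0, 0, 0, 0.5, 0, 0, 0, 0, 0.7, 0, 0, 0, 0]}}

```text
clock: 8.07
position: [0.4504, 0.3074, 0.049]
ee_rot: [-1.635, 2.682, 0.0]
force: [0.6, 0.1, -0.6]
width: 0.616
```

```bash
python3 - <<'E'
from h import *
s=arm.observe();print(s['position'],s['width'],s['force'],s['ft_torque'],jaw()[0])
t=eyes.get_image('top');c=eyes.get_image('scene')
crop(t,165,215,235,285,9,'pics/t10.png');crop(c,420,150,520,250,6,'pics/s10.png')
E
```

```text
[0.45035339 0.30737743 0.04903261] 0.6155038173715796 [ 0.55155261  0.07637666 -0.56196788] [ 0.05672078  0.0568482  -0.00673455] 152.73948686108093
```

View pics/s10.png

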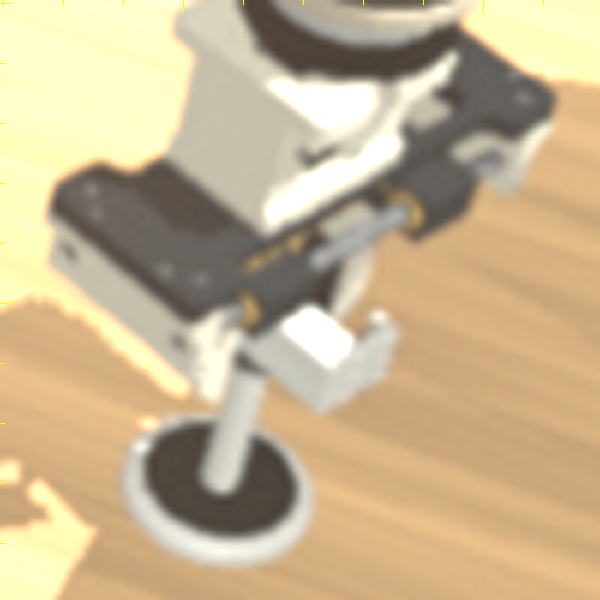

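Emit:
{"fn": "apply_moves", "kwargs": {"targets": [0.7, 0, 0, 0, 0, 0.7, 0, 0, 0, 0, 0.76, 0, 0, 0, 0, 0.8, 0, 0, 0, 0, 0.85, 0, 0, 0, 0, 1, 0, 0, 0, 0, 1, 0, 0, 0, 0, 1, 0, 0, 0, 0]}}

```text
clock: 9.18
position: [0.4502, 0.3072, 0.0487]
ee_rot: [1.635, -2.682, 0.0]
force: [-0.5, 0.2, -2.1]
width: 0.195
```

```bash
python3 - <<'E'
from h import *
s=arm.observe();print(s['position'],s['width'],s['force'],s['ft_torque'],jaw()[0])
c=eyes.get_image('scene')
crop(c,420,150,520,250,6,'pics/s11.png')
E
```

```text
[0.45016771 0.30715896 0.04865633] 0.19502710695160175 [-0.53725136  0.19086862 -2.11320985] [0.03440781 0.12465369 0.02107122] 152.73888517844003
```

View pics/s11.png

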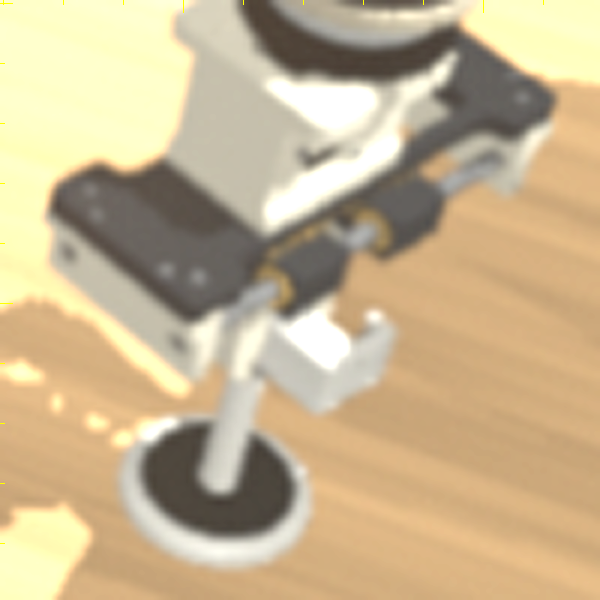

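Emit:
{"fn": "apply_moves", "kwargs": {"targets": [1, 0, 0, -0.01, 0, 1, 0, 0, -0.02, 0, 1, 0, 0, -0.03, 0, 1, 0, 0, -0.035, 0, 1, 0, 0, -0.035, 0, 1, 0, 0, -0.035, 0, 1, 0, 0, -0.035, 0, 1, 0, 0, -0.035, 0, 1, 0, 0, -0.035, 0, 1, 0, 0, -0.035, 0, 1, 0, 0, -0.035, 0, 1, 0, 0, -0.025, 0, 1, 0, 0, -0.01, 0]}}

```text
clock: 10.85
position: [0.4503, 0.3074, 0.1994]
ee_rot: [-1.635, 2.682, 0.0]
force: [-0.2, 0.3, -2.1]
width: 0.193
```

```bash
python3 - <<'E'
from h import *
s=arm.observe();print(s['position'],s['width'],s['force'])
c=eyes.get_image('scene');crop(c,360,60,520,210,5,'pics/s12.png')
T=cv2.imread('pics/top0.png');S=cv2.imread('pics/scene0.png')
for n,im,b in (('top',T,(275,115,320,165)),('scene',S,(285,200,335,262))):
    h=cv2.cvtColor(im,cv2.COLOR_BGR2HSV); x0,y0,x1,y1=b
    g=((h[...,0]>38)&(h[...,0]<90)&(h[...,1]>50)).astype(np.uint8); g[:y0]=0;g[y1:]=0;g[:,:x0]=0;g[:,x1:]=0
    ys,xs=np.nonzero(g); print(n,len(xs),xs.mean(),ys.mean(),xs.min(),xs.max(),ys.min(),ys.max())
    if n=='top':a=(xs.mean(),ys.mean()); ab=((xs.min()+xs.max())/2,(ys.min()+ys.max())/2)
    else: bb=(xs.mean(),ys.mean()); bbb=((xs.min()+xs.max())/2,(ys.min()+ys.max())/2)
print(tri(bb,a),tri(bbb,ab))
crop(T[:,:,::-1],270,110,330,165,12,'pics/t12.png');crop(S[:,:,::-1],280,195,340,260,9,'pics/s13.png')
E
```

```text
[0.45034884 0.30744806 0.19941378] 0.1931867292440845 [-0.1702859   0.26129048 -2.06889434]
top 210 293.85238095238094 136.36190476190475 279 311 122 153
scene 704 310.4730113636364 219.8409090909091 292 328 205 235
(array([0.71277243, 0.06339349, 0.16816295]), np.float64(0.0007001783976900217)) (array([0.71090859, 0.06115726, 0.16478069]), np.float64(0.0004939259293077219))
```

View pics/s12.png

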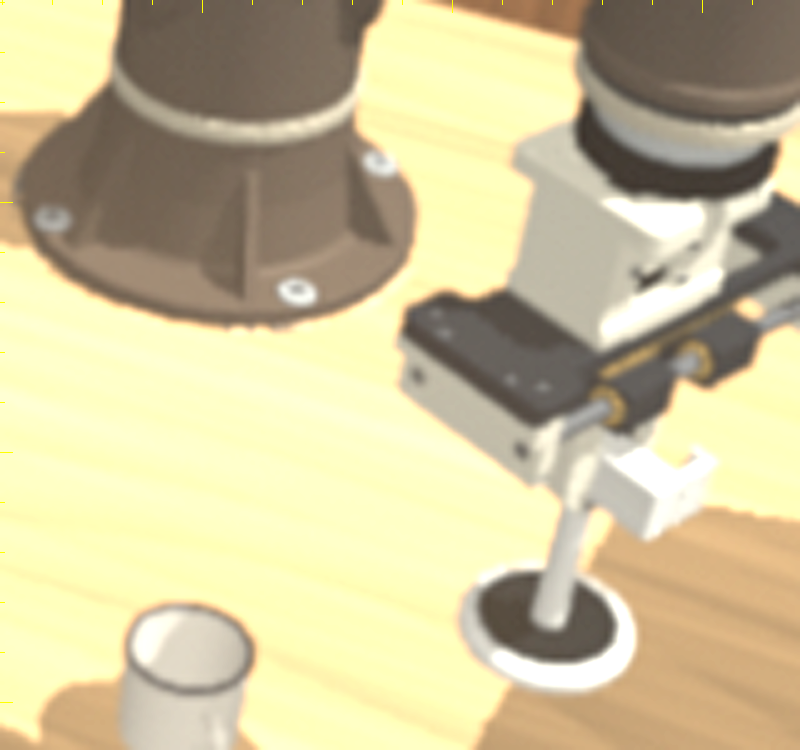

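View pics/t12.png

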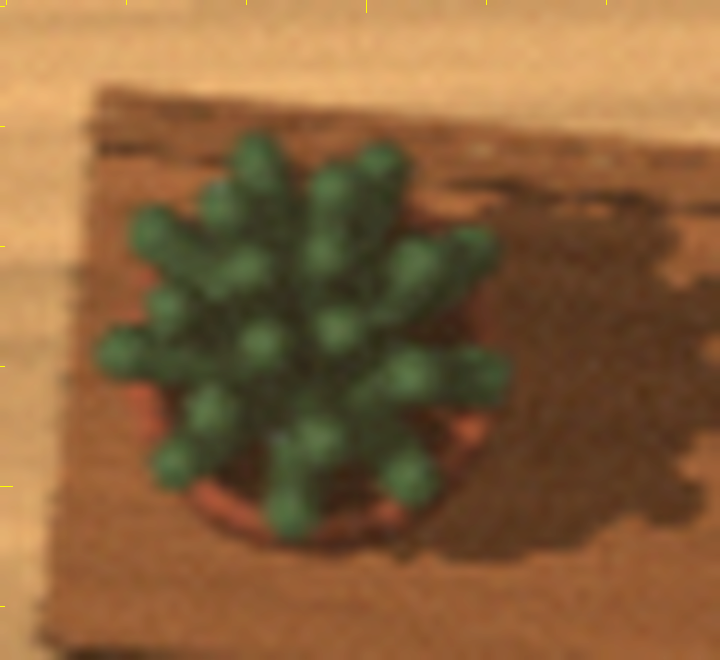

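View pics/s13.png

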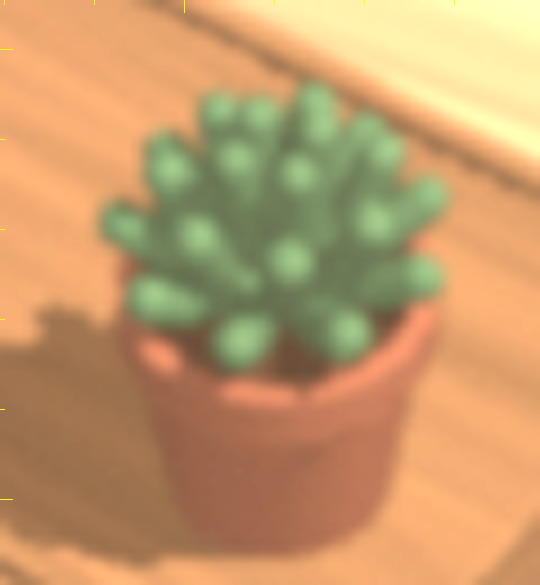

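```bash
python3 - <<'E'
from h import *
plan([.553,-.022,.1994],172.8)
E
```

```text
jaw 152.7 turn deg -20.1 share -0.2228 shift share after turn [ 7.849e-01 -3.578e-01  1.000e-04] before turn [ 6.146e-01 -6.052e-01  1.000e-04] joints [-0.52  0.32 -0.23  1.75  0.08  1.09  1.89]
```

Emit:
{"fn": "apply_moves", "kwargs": {"targets": [1, 0, 0, 0, -0.0557, 1, 0, 0, 0, -0.0557, 1, 0, 0, 0, -0.0557, 1, 0, 0, 0, -0.0557, 1, 0.02, -0.009, 0, 0, 1, 0.04, -0.018, 0, 0, 1, 0.06, -0.0274, 0, 0, 1, 0.06, -0.0274, 0, 0, 1, 0.06, -0.0274, 0, 0, 1, 0.06, -0.0274, 0, 0, 1, 0.06, -0.0274, 0, 0, 1, 0.06, -0.0274, 0, 0, 1, 0.06, -0.0274, 0, 0, 1, 0.06, -0.0274, 0, 0, 1, 0.06, -0.0274, 0, 0, 1, 0.06, -0.0274, 0, 0, 1, 0.06, -0.0274, 0, 0, 1, 0.04, -0.018, 0, 0, 1, 0.02, -0.009, 0, 0]}}

```text
clock: 13.28
position: [0.5518, -0.0229, 0.1984]
ee_rot: [2.072, -2.36, -0.0]
force: [-0.6, 0.8, -2.0]
width: 0.195
```

```bash
python3 - <<'E'
from h import *
s=arm.observe();print(s['position'],s['width'],s['force'])
plan([.702,-.041,.1994],172.8)
t=eyes.get_image('top');c=eyes.get_image('scene');crop(c,180,90,400,300,3,'pics/s14.png');crop(t,250,100,430,250,4,'pics/t14.png')
E
```

```text
[ 0.55183624 -0.02290297  0.19839854] 0.195317823651041 [-0.64881744  0.83437397 -1.99012891]
jaw 172.6 turn deg -0.2 share -0.0028 shift share after turn [-0.0022 -0.3781 -0.0027] before turn [-0.0038 -0.3781 -0.0027] joints [ 0.38  0.38 -0.59  1.71  0.23  1.12  2.73]
```

View pics/s14.png

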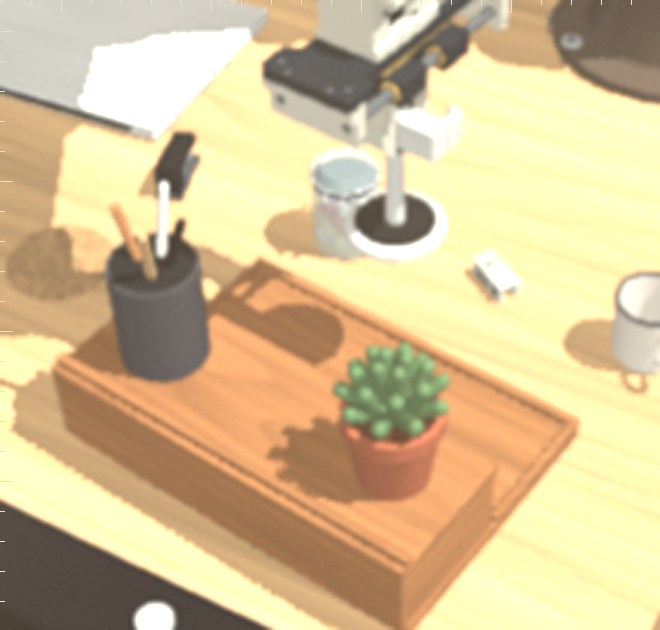

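Emit:
{"fn": "apply_moves", "kwargs": {"targets": [1, 0, 0, 0, 0.057, 1, 0, 0, 0, 0.057, 1, 0, 0, 0, 0.057, 1, 0, 0, 0, 0]}}

```text
clock: 13.88
position: [0.5518, -0.0191, 0.1989]
ee_rot: [-1.746, 2.612, -0.0]
force: [0.2, 0.4, -1.4]
width: 0.196
```

```bash
python3 - <<'E'
from h import *
s=arm.observe();print(s['position'],s['width'],s['force'])
plan([.594,-.028,.066],157.3)
E
```

```text
[ 0.55180789 -0.0190673   0.19886723] 0.19554037806898136 [ 0.16256197  0.42278969 -1.40468461]
jaw 157.5 turn deg 0.2 share 0.0023 shift share after turn [-0.0201 -0.1059  0.3322] before turn [-0.0197 -0.106   0.3322] joints [ 0.34  0.37 -0.53  1.71  0.21  1.11  2.49]
```

Emit:
{"fn": "apply_moves", "kwargs": {"targets": [1, -0.003, -0.0177, 0, 0, 1, -0.003, -0.0177, 0, 0, 1, -0.003, -0.0177, 0, 0, 1, -0.003, -0.0177, 0, 0, 1, -0.003, -0.0177, 0, 0, 1, -0.003, -0.0177, 0, 0, 1, 0, 0, 0.034, 0, 1, 0, 0, 0.034, 0, 1, 0, 0, 0.034, 0, 1, 0, 0, 0.034, 0, 1, 0, 0, 0.034, 0, 1, 0, 0, 0.034, 0, 1, 0, 0, 0.034, 0, 1, 0, 0, 0.034, 0, 1, 0, 0, 0.025, 0, 1, 0, 0, 0.015, 0, 1, 0, 0, 0.01, 0, 1, 0, 0, 0, 0]}}

```text
clock: 16.12
position: [0.594, -0.0298, 0.0699]
ee_rot: [1.743, -2.614, -0.0]
force: [0.7, -0.2, -2.3]
width: 0.193
```

```bash
python3 - <<'E'
from h import *
s=arm.observe();print(s['position'],s['width'],s['force'],s['joints'])
t=eyes.get_image('top');c=eyes.get_image('scene');crop(c,180,90,400,300,3,'pics/s15.png');crop(t,250,100,430,250,4,'pics/t15.png')
E
```

```text
[ 0.59404878 -0.02977552  0.06988295] 0.19288631814256646 [ 0.68594347 -0.2272256  -2.26925938] [ 0.28914106  0.56451366 -0.47530974  1.75829106  0.31889221  0.89592496
  2.42280918]
```

View pics/s15.png

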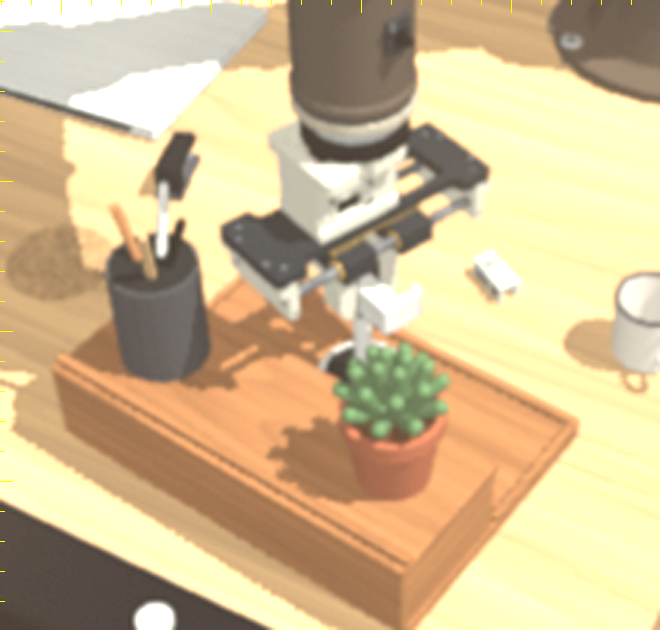

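Emit:
{"fn": "apply_moves", "kwargs": {"targets": [1, 0, 0, 0.006, 0, 1, 0, 0, 0.005, 0, 1, 0, 0, 0.004, 0, 1, 0, 0, 0, 0]}}

```text
clock: 16.73
position: [0.594, -0.0298, 0.0638]
ee_rot: [1.743, -2.613, -0.0]
force: [-0.6, 0.5, -2.1]
width: 0.193
```

Emit:
{"fn": "apply_moves", "kwargs": {"targets": [1, 0, 0, 0.003, 0, 1, 0, 0, 0, 0]}}

```text
clock: 16.98
position: [0.5941, -0.0297, 0.0634]
ee_rot: [-1.743, 2.613, -0.0]
force: [-3.2, -0.1, 5.1]
width: 0.195
```

Emit:
{"fn": "apply_moves", "kwargs": {"targets": [0.5, 0, 0, 0, 0, 0.5, 0, 0, 0, 0, 0.5, 0, 0, 0, 0, 0.5, 0, 0, 0, 0, 0.5, 0, 0, -0.02, 0, 0.5, 0, 0, -0.035, 0, 0.5, 0, 0, -0.035, 0, 0.5, 0, 0, -0.035, 0, 0.5, 0, 0, -0.025, 0]}}

```text
clock: 18.1
position: [0.5945, -0.0298, 0.1241]
ee_rot: [-1.743, 2.613, -0.001]
force: [-0.4, 0.1, -0.4]
width: 0.5
```

Emit:
{"fn": "apply_moves", "kwargs": {"targets": [0.5, 0, 0, 0, 0.1, 0.5, 0, 0, 0, 0.1, 0.5, 0, 0, 0, 0.1, 0.5, 0, 0, 0, 0.1, 0.5, 0, 0, 0, 0.1, 0.5, 0, 0, 0, 0.1, 0.5, 0, 0, 0, 0.1, 0.5, 0, 0, 0, 0.1, 0.5, 0, 0, 0, 0.1, 0.5, 0, 0, 0, 0.1, 0.5, 0, 0, 0, 0.1, 0.5, 0, 0, 0, 0.1, 0.5, 0, 0, 0, 0.1, 0.5, 0, 0, 0, 0.1, 0.5, 0, 0, 0, 0.1, 0.5, 0, 0, 0, 0.1, 0.5, 0, 0, 0, 0.1, 0.5, 0, 0, 0, 0.1, 0.5, 0, 0, 0, 0.1, 0.5, 0, 0, 0, 0.1]}}

```text
clock: 20.6
position: [0.594, -0.0295, 0.123]
ee_rot: [-2.617, -1.737, -0.0]
force: [0.8, 0.9, 0.2]
width: 0.501
```

```bash
python3 - <<'E'
from h import *
s=arm.observe();print(s['position'],s['width'],s['force'],s['joints'])
plan([.594,-.0298,.0634],157.4)
t=eyes.get_image('top');c=eyes.get_image('scene');crop(c,250,130,400,250,5,'pics/s16.png');crop(t,290,140,390,230,6,'pics/t16.png')
E
```

```text
[ 0.59403573 -0.02945059  0.12302448] 0.5005922190241563 [0.84540029 0.89991593 0.16144833] [-0.2299049   0.45790893  0.26843175  1.75409901 -0.14544645  0.94893096
 -0.30200388]
jaw -22.9 turn deg -0.3 share -0.003 shift share after turn [-0.0009  0.0003  0.1491] before turn [-0.0009  0.0003  0.1491] joints [-0.23  0.46  0.27  1.75 -0.15  0.95 -0.3 ]
```

View pics/s16.png

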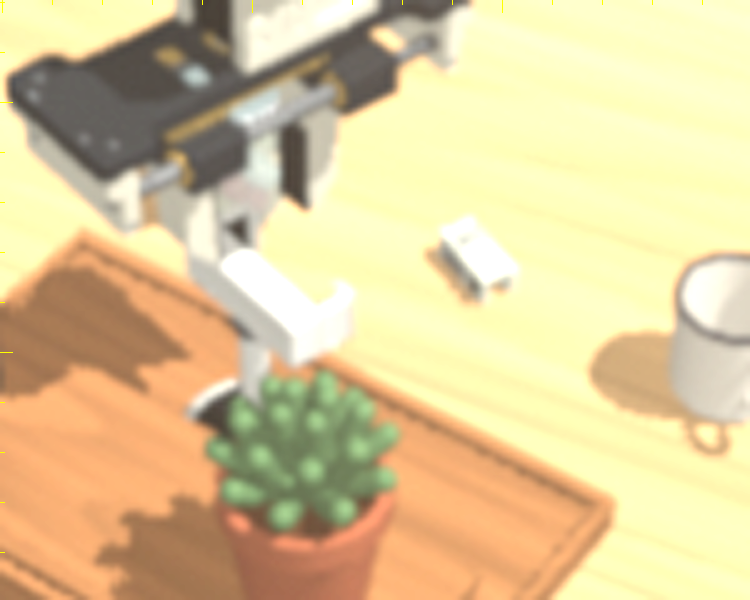

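View pics/t16.png

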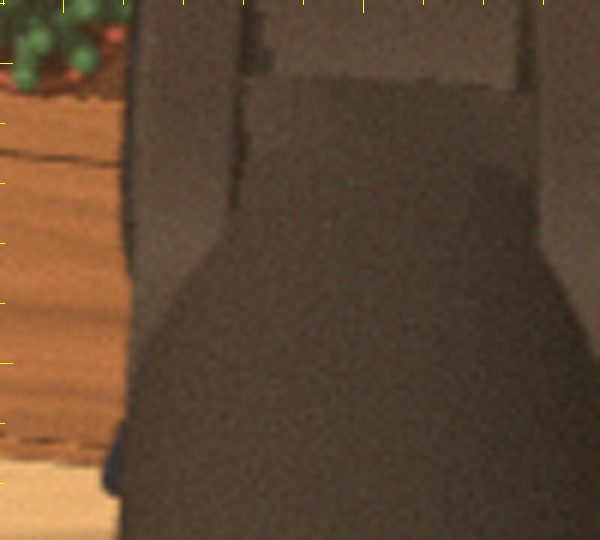

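Emit:
{"fn": "apply_moves", "kwargs": {"targets": [0.5, 0, 0, 0.03, 0, 0.5, 0, 0, 0.035, 0, 0.5, 0, 0, 0.035, 0, 0.5, 0, 0, 0.03, 0, 0.5, 0, 0, 0.018, 0, 0.6, 0, 0, 0, 0, 0.7, 0, 0, 0, 0, 0.76, 0, 0, 0, 0, 0.8, 0, 0, 0, 0, 0.9, 0, 0, 0, 0, 1, 0, 0, 0, 0, 1, 0, 0, 0, 0, 1, 0, 0, 0, 0], "grip_force": 50}}

```text
clock: 22.32
position: [0.594, -0.0296, 0.0638]
ee_rot: [-2.613, -1.743, -0.0]
force: [-2.7, 0.7, 6.5]
width: 0.193
```

Emit:
{"fn": "apply_moves", "kwargs": {"targets": [1, 0, 0, -0.015, 0, 1, 0, 0, -0.03, 0, 1, 0, 0, -0.035, 0, 1, 0, 0, -0.035, 0, 1, 0, 0, -0.035, 0, 1, 0, 0, -0.035, 0, 1, 0, 0, -0.035, 0, 1, 0, 0, -0.03, 0, 1, 0, 0, -0.02, 0, 1, 0, 0, 0, -0.057, 1, 0, 0, 0, -0.057, 1, 0, 0, 0, -0.053, 1, 0, 0, 0, 0]}}

```text
clock: 23.95
position: [0.5939, -0.0299, 0.1715]
ee_rot: [-2.364, -2.069, 0.0]
force: [-0.8, 0.3, -1.9]
width: 0.195
```

```bash
python3 - <<'E'
from h import *
s=arm.observe();print(s['position'],s['width'],s['force'],s['joints'])
plan([.702,-.041,.16],172.8)
c=eyes.get_image('scene');crop(c,180,90,400,300,3,'pics/s17.png')
E
```

```text
[ 0.59391275 -0.02986994  0.17149343] 0.19495609293306077 [-0.77352673  0.28258421 -1.94391405] [-0.19691189  0.40665267  0.21998987  1.6941311  -0.09966809  1.05213148
 -0.07747878]
jaw -7.6 turn deg -0.4 share -0.0045 shift share after turn [0.0063 0.2716 0.0286] before turn [0.0082 0.2715 0.0286] joints [-0.2   0.41  0.22  1.69 -0.1   1.05 -0.08]
```

View pics/s17.png

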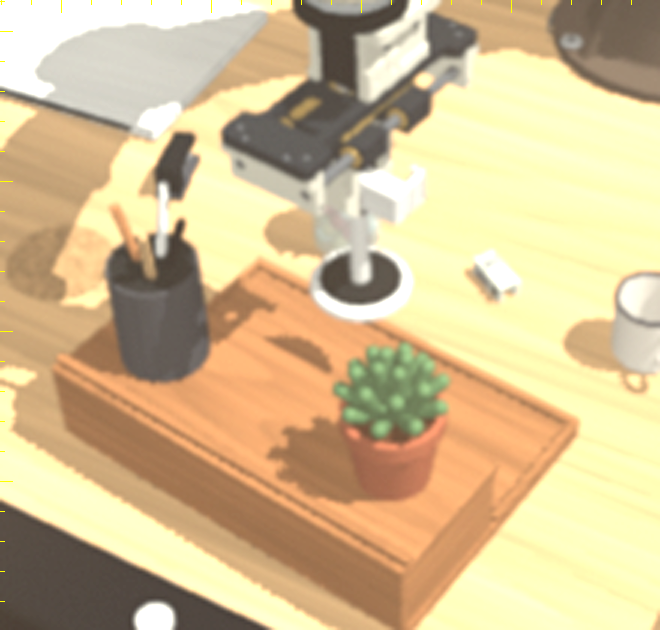

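Emit:
{"fn": "apply_moves", "kwargs": {"targets": [1, 0.006, 0.015, 0, -0.0045, 1, 0, 0.025, 0, 0, 1, 0, 0.035, 0, 0, 1, 0, 0.04, 0, 0, 1, 0, 0.04, 0, 0, 1, 0, 0.04, 0, 0, 1, 0, 0.035, 0, 0, 1, 0, 0.025, 0, 0, 1, 0, 0.0165, 0, 0, 1, 0, 0, 0, 0]}}

```text
clock: 25.25
position: [0.7024, -0.0411, 0.1713]
ee_rot: [-2.356, -2.078, 0.0]
force: [-0.8, -0.1, -1.7]
width: 0.193
```

```bash
python3 - <<'E'
from h import *
s=arm.observe();print(s['position'],s['width'],s['force'],s['joints'])
plan([.702,-.041,.136],172.8)
t=eyes.get_image('top');c=eyes.get_image('scene');crop(c,180,90,400,300,3,'pics/s18.png');crop(t,260,100,420,230,5,'pics/t18.png')
E
```

```text
[ 0.70238776 -0.04109649  0.1712968 ] 0.19307748740501576 [-0.79253693 -0.09863887 -1.70686229] [-0.15136568  0.58582545  0.22402222  1.39701362 -0.13346389  1.17370197
 -0.03692377]
jaw -7.2 turn deg 0.0 share 0.0004 shift share after turn [ 0.0001 -0.001   0.0882] before turn [ 0.0001 -0.001   0.0882] joints [-0.15  0.59  0.22  1.4  -0.13  1.17 -0.04]
```

View pics/s18.png

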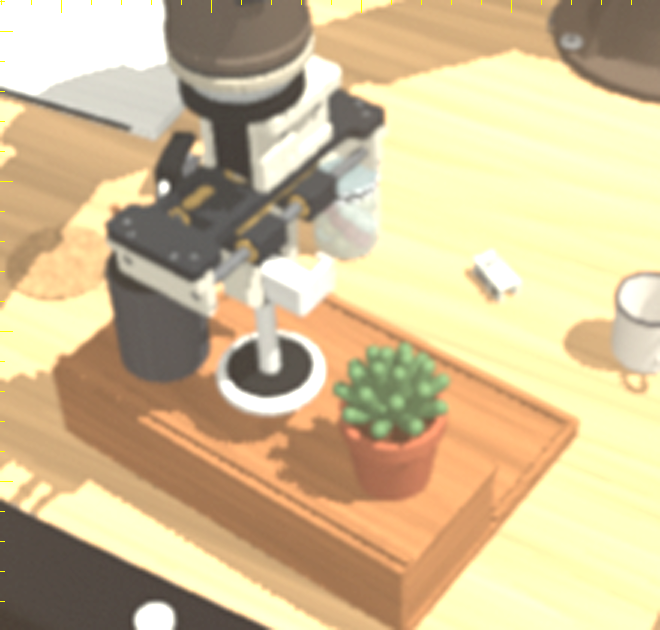

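View pics/t18.png

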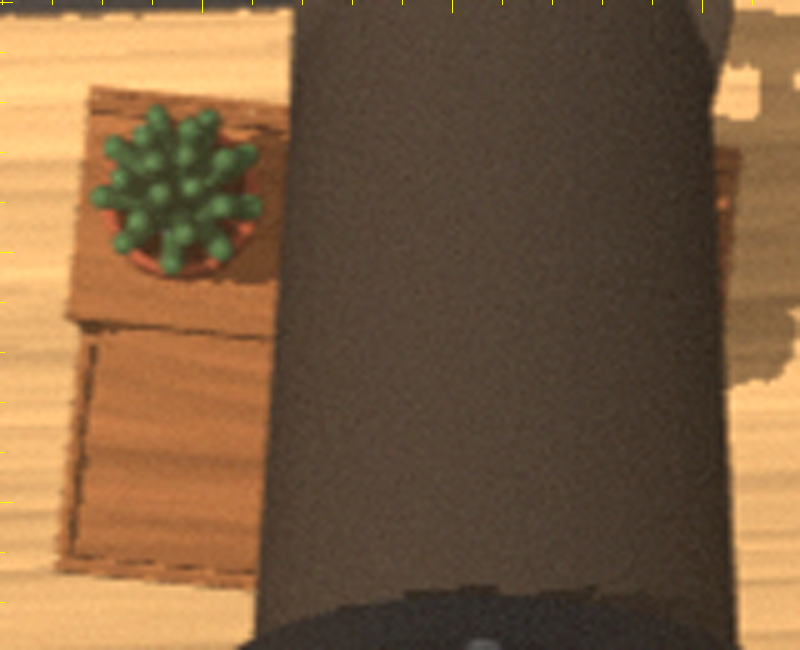

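Emit:
{"fn": "apply_moves", "kwargs": {"targets": [1, 0, 0, 0.02, 0, 1, 0, 0, 0.03, 0, 1, 0, 0, 0.02, 0, 1, 0, 0, 0.01, 0, 1, 0, 0, 0.006, 0, 1, 0, 0, 0.004, 0, 1, 0, 0, 0.002, 0, 1, 0, 0, 0, 0]}}

```text
clock: 26.35
position: [0.7022, -0.041, 0.1349]
ee_rot: [2.356, 2.078, 0.0]
force: [-0.1, -0.5, -1.7]
width: 0.194
```

```bash
python3 - <<'E'
from h import *
s=arm.observe();print(s['position'],s['width'],s['force'])
c=eyes.get_image('scene');crop(c,180,130,320,270,5,'pics/s19.png')
E
```

```text
[ 0.70221238 -0.04102195  0.13489723] 0.19371469823291923 [-0.08349933 -0.49044384 -1.68948445]
```

View pics/s19.png

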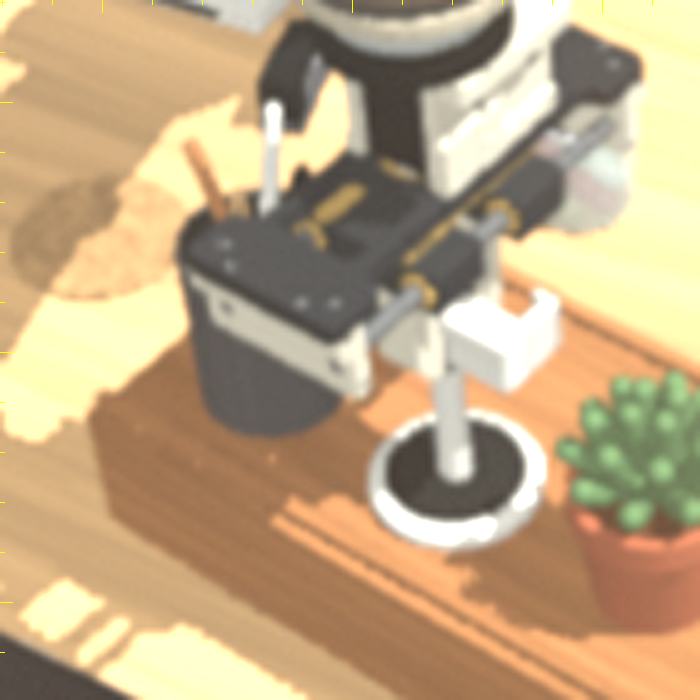

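Emit:
{"fn": "apply_moves", "kwargs": {"targets": [1, 0, 0, 0.003, 0, 1, 0, 0, 0.003, 0, 1, 0, 0, 0, 0]}}

```text
clock: 26.78
position: [0.7024, -0.041, 0.1339]
ee_rot: [2.355, 2.078, 0.002]
force: [-4.2, 0.5, 8.7]
width: 0.195
```

Emit:
{"fn": "apply_moves", "kwargs": {"targets": [0.7, 0, 0, 0, 0, 0.6, 0, 0, 0, 0, 0.5, 0, 0, 0, 0, 0.5, 0, 0, 0, 0, 0.5, 0, 0, -0.015, 0, 0.5, 0, 0, -0.03, 0, 0.5, 0, 0, -0.04, 0, 0.5, 0, 0, -0.04, 0, 0.5, 0, 0, -0.04, 0, 0.5, 0, 0, -0.04, 0, 0.3, 0, -0.05, 0, 0, 0, 0, -0.08, 0, 0, 0, 0, -0.1, 0, 0, 0, 0, -0.1, 0, 0, 0, 0, -0.1, 0, 0, 0, 0, -0.1, 0, 0]}}

```text
clock: 28.78
position: [0.4907, -0.0145, 0.215]
ee_rot: [2.356, 2.078, 0.001]
force: [0.3, -0.1, 0.2]
width: 1.001
```

```bash
python3 - <<'E'
from h import *
s=arm.observe();print(s['position'],s['width'],s['force'],s['joints'])
t=eyes.get_image('top');c=eyes.get_image('scene');cv2.imwrite('pics/top20.png',t[:,:,::-1]);cv2.imwrite('pics/scene20.png',c[:,:,::-1]);crop(c,180,110,400,300,3.5,'pics/s20.png');crop(t,260,100,420,230,5,'pics/t20.png')
plan([.437,-.135,.19],103)
E
```

```text
[ 0.49065915 -0.01445549  0.21497054] 1.000908765590597 [ 0.31154002 -0.14855629  0.2395986 ] [-0.25830512  0.19406174  0.21327834  1.87585139 -0.04655216  1.07580214
 -0.15185518]
jaw -7.1 turn deg 69.9 share 0.7763 shift share after turn [-0.1928  0.2654  0.0625] before turn [-0.3156 -0.0897  0.0625] joints [-0.26  0.19  0.21  1.88 -0.05  1.08 -0.15]
```

View pics/s20.png

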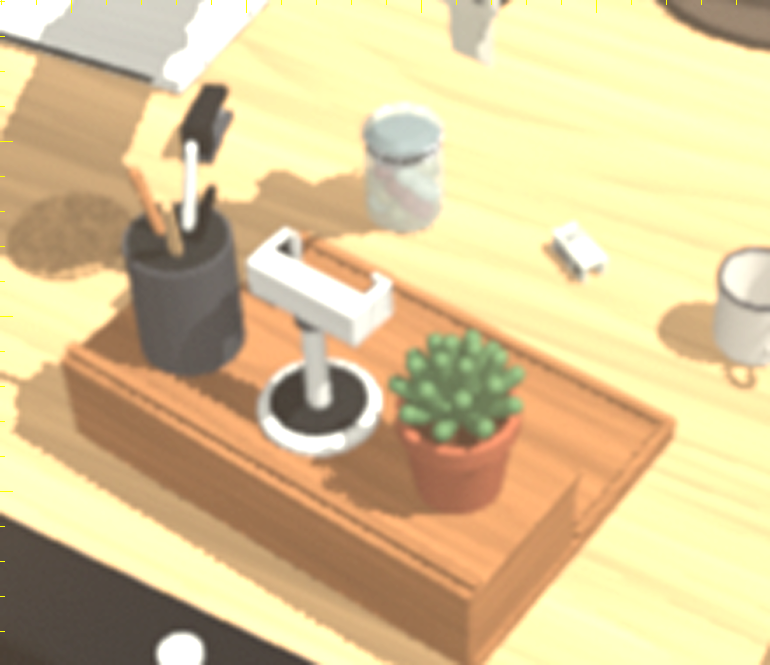

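View pics/t20.png

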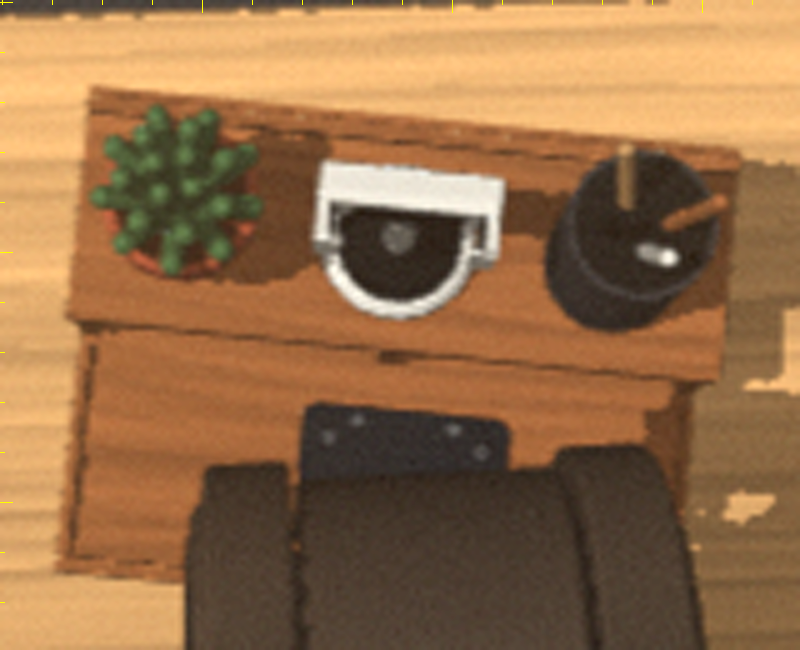

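```bash
python3 - <<'E'
from h import *
def cr(p,x0,y0,k): return [(x0+x/k-.5,y0+y/k-.5) for x,y in p]
print('jar base scene',plane('scene',cr([(245,471)],275,130,12),0.0),'lid z .087',plane('scene',cr([(243,225)],275,130,12),.087))
P=np.array([.4362,-.1345,0])
for q in (P,P+[0,0,.087]): print(proj('scene',q),(proj('scene',q)-[275,130]+.5)*12, proj('top',q),(proj('top',q)-[360,230]+.5)*12)
print('clamp foot',plane('top',[(339.5,147.8)],.091),'scene',plane('scene',cr([(318,402)],180,110,3.5),.094))
S=cv2.imread('pics/scene20.png')[:,:,::-1];crop(S,265,125,325,180,12,'pics/s21.png')
T=cv2.imread('pics/top20.png')[:,:,::-1];crop(T,355,230,415,280,12,'pics/t21.png')
E
```

```text
jar base scene [[ 0.43578187 -0.13765515  0.        ]] lid z .087 [[ 0.45231507 -0.12546951  0.087     ]]
[[295.86791671 169.2138936 ]] [[256.41500054 476.56672316]] [[376.5668981  254.83361574]] [[204.80277717 304.00338883]]
[[294.83924731 143.62262909]] [[244.07096771 169.47154905]] [[381.91158244 256.65931998]] [[268.93898926 325.91183974]]
clamp foot [[ 0.70062449 -0.04202266  0.091     ]] scene [[ 0.70530086 -0.03967762  0.094     ]]
```

View pics/s21.png

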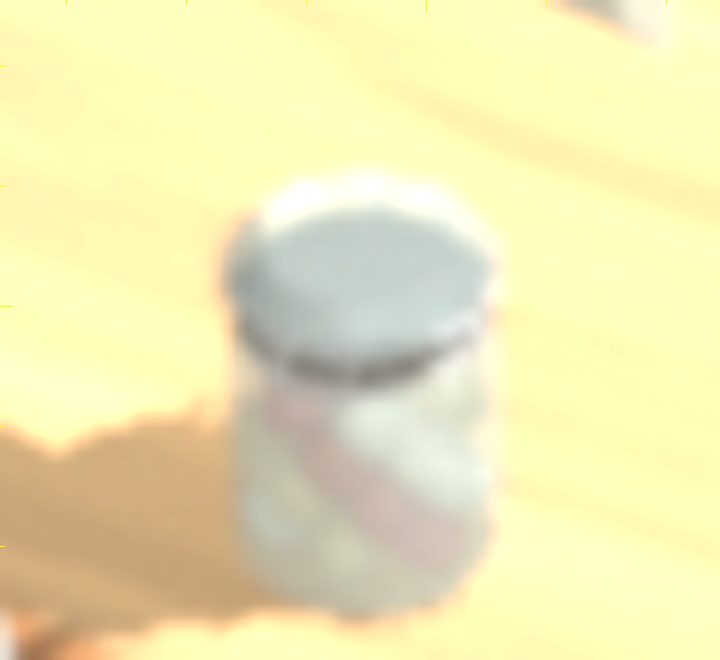

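View pics/t21.png

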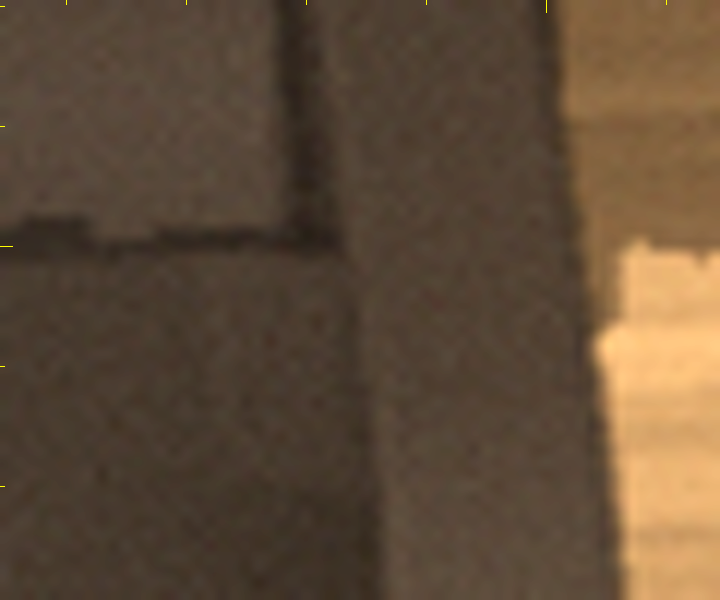

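Emit:
{"fn": "apply_moves", "kwargs": {"targets": [0, 0, 0, 0, 0.0863, 0, 0, 0, 0, 0.0863, 0, 0, 0, 0, 0.0863, 0, 0, 0, 0, 0.0863, 0, 0, 0, 0, 0.0863, 0, 0, 0, 0, 0.0863, 0, 0, 0, 0, 0.0863, 0, 0, 0, 0, 0.0863, 0, 0, 0, 0, 0.0863, 0, -0.024, 0.0332, 0, 0, 0, -0.024, 0.0332, 0.02, 0, 0, -0.024, 0.0332, 0.03, 0, 0, -0.024, 0.0332, 0.04, 0, 0, -0.024, 0.0332, 0.04, 0, 0, -0.024, 0.0332, 0.04, 0, 0, -0.024, 0.0332, 0.04, 0, 0, -0.024, 0.0332, 0.03, 0, 0, 0, 0, 0, 0]}}

```text
clock: 31.12
position: [0.4389, -0.1371, 0.1176]
ee_rot: [-3.122, -0.351, 0.003]
force: [0.2, -0.2, 0.4]
width: 1.001
```

```bash
python3 - <<'E'
from h import *
s=arm.observe();print(s['position'],s['width'],s['force'])
plan([.436,-.136,.0],103)
t=eyes.get_image('top');c=eyes.get_image('scene');crop(c,240,60,360,180,6,'pics/s22.png');crop(t,330,200,450,300,6,'pics/t22.png')
a,M=jaw();p=s['position']
for dz in (0,.03):
  for o in (.046,-.046): q=proj('scene',p+M[:,1]*o+[0,0,dz])[0];print(dz,o,(q-[240,60]+.5)*6)
E
```

```text
[ 0.43891672 -0.1371424   0.11760024] 1.0014403197725723 [ 0.24928284 -0.16353062  0.44127513]
jaw -77.2 turn deg -0.2 share -0.0019 shift share after turn [-0.0059 -0.0044  0.294 ] before turn [-0.0059 -0.0043  0.294 ] joints [-0.17  0.27  0.44  2.09 -0.15  0.82 -0.99]
0 0.046 [216.13013618 431.66232585]
0 -0.046 [427.42033816 466.87884987]
0.03 0.046 [212.02880849 373.77119309]
0.03 -0.046 [426.69145473 408.66752835]
```

View pics/s22.png

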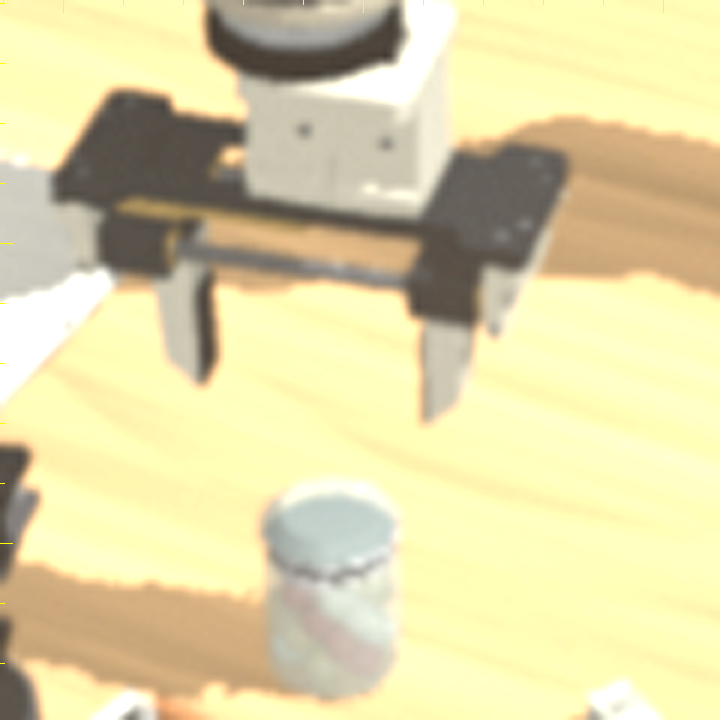

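View pics/t22.png

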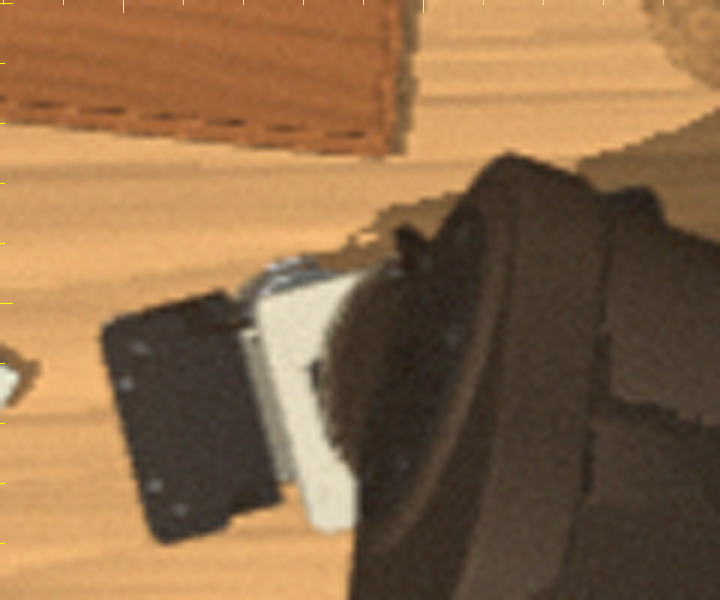

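Emit:
{"fn": "apply_moves", "kwargs": {"targets": [0, -0.006, -0.004, 0, 0, 0, 0, 0, 0.03, 0, 0, 0, 0, 0.04, 0, 0, 0, 0, 0.04, 0, 0, 0, 0, 0.04, 0, 0, 0, 0, 0.04, 0, 0, 0, 0, 0.035, 0, 0, 0, 0, 0.03, 0, 0, 0, 0, 0.02, 0, 0, 0, 0, 0.01, 0, 0, 0, 0, 0, 0], "grip_force": 20}}

```text
clock: 32.6
position: [0.438, -0.1343, 0.0043]
ee_rot: [-3.122, -0.354, 0.0]
force: [-0.6, 0.1, -0.1]
width: 1.001
```

```bash
python3 - <<'E'
from h import *
s=arm.observe();print(s['position'],s['width'],s['force'])
plan([.436,-.136,.0],103)
c=eyes.get_image('scene');crop(c,240,80,360,180,6,'pics/s23.png')
E
```

```text
[ 0.43802175 -0.13432442  0.00425244] 1.0005585931070855 [-0.55298347  0.10252075 -0.05289827]
jaw -77.1 turn deg -0.1 share -0.0008 shift share after turn [-0.0059  0.0029  0.0106] before turn [-0.0059  0.003   0.0106] joints [-0.08  0.46  0.34  2.19 -0.29  0.53 -0.86]
```

View pics/s23.png

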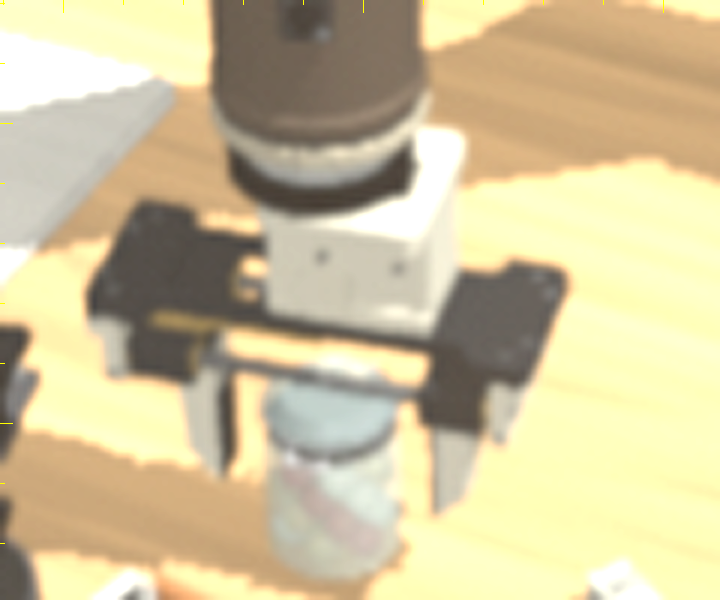

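Emit:
{"fn": "apply_moves", "kwargs": {"targets": [0, -0.004, 0.001, 0.004, 0, 0.1, 0, 0, 0.005, 0, 0.2, 0, 0, 0, 0, 0.27, 0, 0, 0, 0, 0.3, 0, 0, 0, 0, 0.32, 0, 0, 0, 0, 0.36, 0, 0, 0, 0, 0.5, 0, 0, 0, 0, 0.5, 0, 0, 0, 0, 0.5, 0, 0, 0, 0, 0.5, 0, 0, 0, 0], "grip_force": 20}}

```text
clock: 34.02
position: [0.4367, -0.1351, 0.0008]
ee_rot: [3.121, 0.354, 0.0]
force: [0.2, -0.7, 1.3]
width: 0.649
```

```bash
python3 - <<'E'
from h import *
s=arm.observe();print(s['position'],s['width'],s['force'],s['ft_torque'])
c=eyes.get_image('scene');crop(c,240,80,360,180,6,'pics/s24.png')
E
```

```text
[ 0.43667977 -0.13511843  0.00076684] 0.6488519917997188 [ 0.24882517 -0.70716836  1.26896682] [-0.37567117  0.05586233  0.05181604]
```

View pics/s24.png

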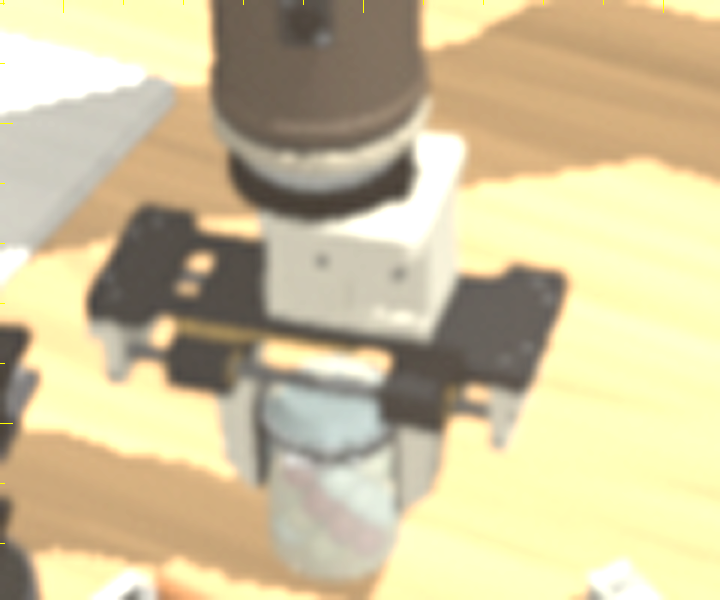

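Emit:
{"fn": "apply_moves", "kwargs": {"targets": [0.6, 0, 0, -0.005, 0, 0.6, 0, 0, -0.015, 0, 0.6, 0, 0, -0.025, 0, 0.6, 0, 0, -0.035, 0, 0.6, 0, 0, -0.035, 0, 0.6, 0, 0, -0.035, 0, 0.6, 0, 0, -0.035, 0, 0.6, 0, 0, -0.035, 0, 0.6, 0, 0, -0.025, 0, 0.6, 0, 0, -0.01, 0.056, 0.6, 0, 0, 0, 0.056, 0.6, 0, 0, 0, 0.056, 0.6, 0, 0, 0, 0.056, 0.6, 0, 0, 0, 0], "grip_force": 25}}

```text
clock: 35.83
position: [0.4365, -0.1349, 0.1029]
ee_rot: [3.135, -0.197, -0.0]
force: [-0.1, 0.1, -1.7]
width: 0.646
```

```bash
python3 - <<'E'
from h import *
s=arm.observe();print(s['position'],s['width'],s['force'],s['joints'])
plan([.609,.0754,.10],82.8)
c=eyes.get_image('scene');crop(c,240,60,360,180,5,'pics/s25.png')
E
```

```text
[ 0.43646566 -0.13492841  0.10285397] 0.645747446058806 [-0.07837381  0.06492706 -1.69000859] [-0.23538014  0.29283834  0.52018354  2.11440478 -0.20487205  0.7821371
 -1.28356602]
jaw -97.2 turn deg 0.0 share 0.0002 shift share after turn [ 0.362  -0.5757  0.007 ] before turn [ 0.3622 -0.5756  0.007 ] joints [-0.24  0.29  0.52  2.11 -0.2   0.78 -1.28]
```

View pics/s25.png

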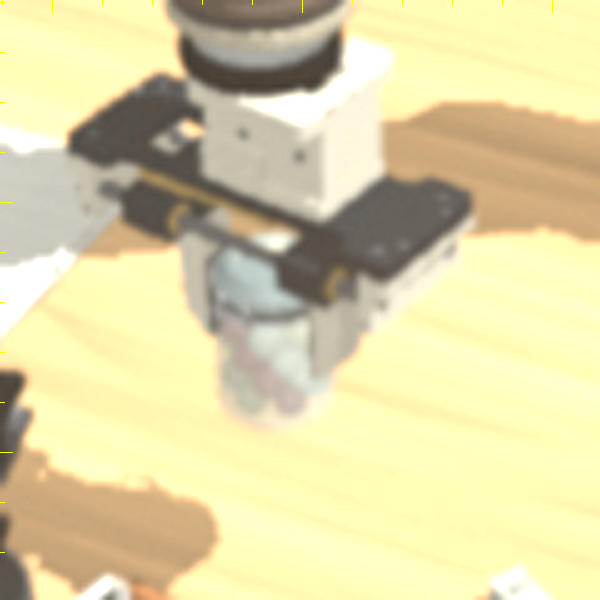

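Emit:
{"fn": "apply_moves", "kwargs": {"targets": [0.6, 0.01, -0.016, 0, 0, 0.6, 0.02, -0.032, 0, 0, 0.6, 0.03, -0.0477, 0, 0, 0.6, 0.03, -0.0477, 0, 0, 0.6, 0.03, -0.0477, 0, 0, 0.6, 0.03, -0.0477, 0, 0, 0.6, 0.03, -0.0477, 0, 0, 0.6, 0.03, -0.0477, 0, 0, 0.6, 0.03, -0.0477, 0, 0, 0.6, 0.03, -0.0477, 0, 0, 0.6, 0.03, -0.0477, 0, 0, 0.6, 0.03, -0.0477, 0, 0, 0.6, 0.02, -0.032, 0, 0, 0.6, 0.012, -0.019, 0, 0, 0.6, 0, 0, 0, 0]}}

```text
clock: 37.75
position: [0.6093, 0.0756, 0.1026]
ee_rot: [3.135, -0.197, -0.0]
force: [-0.4, 0.3, -2.6]
width: 0.646
```

```bash
python3 - <<'E'
from h import *
s=arm.observe();print(s['position'],s['width'],s['force'],s['joints'])
plan([.609,.0754,.0185],82.8)
t=eyes.get_image('top');c=eyes.get_image('scene');crop(c,240,60,400,280,3.5,'pics/s26.png');crop(t,250,100,400,250,4,'pics/t26.png')
E
```

```text
[0.60927897 0.07558492 0.10257149] 0.6462899185097202 [-0.40431825  0.25471747 -2.6166914 ] [-0.51945334  0.52955602  0.45458564  1.73680888 -0.27814575  0.939647
 -1.64978136]
jaw -97.2 turn deg 0.0 share 0.0 shift share after turn [-0.0006  0.0005  0.2102] before turn [-0.0006  0.0005  0.2102] joints [-0.52  0.53  0.45  1.74 -0.28  0.94 -1.65]
```

View pics/s26.png

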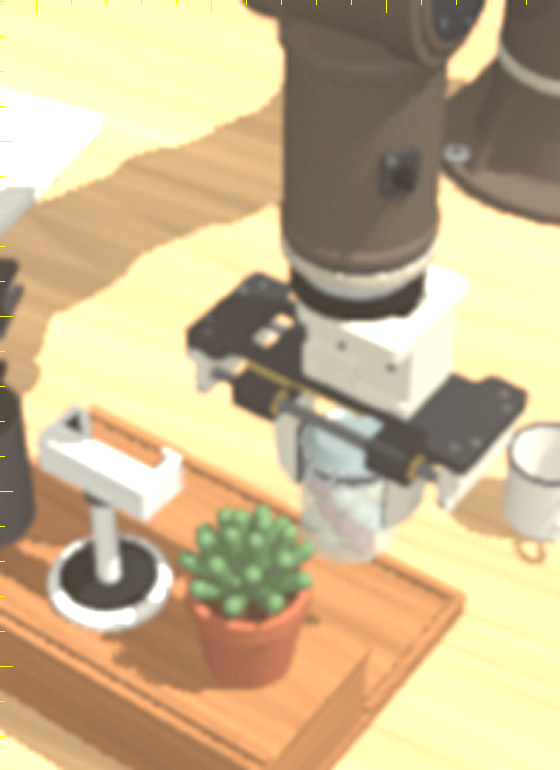

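View pics/t26.png

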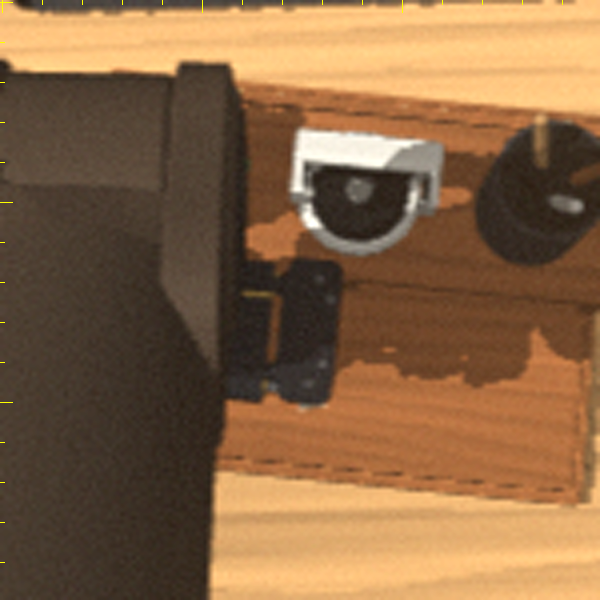

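Emit:
{"fn": "apply_moves", "kwargs": {"targets": [0.6, 0, 0, 0.02, 0, 0.6, 0, 0, 0.035, 0, 0.6, 0, 0, 0.035, 0, 0.6, 0, 0, 0.035, 0, 0.6, 0, 0, 0.03, 0, 0.6, 0, 0, 0.02, 0, 0.6, 0, 0, 0.015, 0, 0.6, 0, 0, 0.01, 0, 0.6, 0, 0, 0.005, 0, 0.6, 0, 0, 0.003, 0, 0.6, 0, 0, 0, 0]}}

```text
clock: 39.22
position: [0.6093, 0.0754, 0.0197]
ee_rot: [-3.135, 0.198, -0.0]
force: [-0.0, -0.8, -1.5]
width: 0.647
```

Emit:
{"fn": "apply_moves", "kwargs": {"targets": [0.6, 0, 0, 0.003, 0, 0.6, 0, 0, 0, 0]}}

```text
clock: 39.48
position: [0.6092, 0.0754, 0.0183]
ee_rot: [-3.135, 0.198, -0.0]
force: [0.6, 1.2, -2.3]
width: 0.645
```

Emit:
{"fn": "apply_moves", "kwargs": {"targets": [0.6, 0, 0, 0.0025, 0, 0.6, 0, 0, 0.0025, 0, 0.6, 0, 0, 0, 0]}}

```text
clock: 39.85
position: [0.6091, 0.0754, 0.0162]
ee_rot: [3.135, -0.198, -0.0]
force: [-0.5, -0.0, -1.4]
width: 0.648
```

Emit:
{"fn": "apply_moves", "kwargs": {"targets": [0.6, 0, 0, 0.002, 0, 0.6, 0, 0, 0.0015, 0, 0.6, 0, 0, 0, 0]}}

```text
clock: 40.22
position: [0.6093, 0.0753, 0.0158]
ee_rot: [-3.135, 0.198, -0.0]
force: [-3.7, 0.1, 7.9]
width: 0.646
```

Emit:
{"fn": "apply_moves", "kwargs": {"targets": [0.33, 0, 0, 0, 0, 0.3, 0, 0, 0, 0, 0.2, 0, 0, 0, 0, 0.1, 0, 0, 0, 0, 0.1, 0, 0, 0, 0, 0.1, 0, 0, -0.015, 0, 0.1, 0, 0, -0.03, 0, 0.1, 0, 0, -0.04, 0, 0.1, 0, 0, -0.04, 0, 0.1, 0, 0, -0.05, 0, 0.1, 0, 0, -0.05, 0, 0.1, 0, 0, -0.05, 0, 0.1, 0, 0, -0.05, 0, 0.1, -0.08, 0, 0, 0, 0.1, -0.1, 0, 0, 0, 0.1, -0.1, 0, 0, 0, 0.1, -0.1, 0, 0, 0]}}

```text
clock: 42.35
position: [0.4574, 0.0946, 0.1458]
ee_rot: [-3.135, 0.198, -0.001]
force: [-0.0, 1.1, 0.8]
width: 0.899
```

```bash
python3 - <<'E'
from h import *
s=arm.observe();print(s['position'],s['width'],s['force'],s['joints'])
t=eyes.get_image('top');c=eyes.get_image('scene');cv2.imwrite('pics/top27.png',t[:,:,::-1]);cv2.imwrite('pics/scene27.png',c[:,:,::-1]);crop(c,180,110,400,300,3.5,'pics/s27.png');crop(t,260,100,420,280,4,'pics/t27.png')
plan([.428,.003,.10],147.2)
E
```

```text
[0.45735098 0.09457517 0.14581847] 0.8985771605637283 [-0.01889274  1.09032123  0.75459328] [-0.72380119  0.23971288  0.49353004  2.04052776 -0.14551724  0.89312986
 -1.84770394]
jaw -97.1 turn deg -64.3 share -0.7148 shift share after turn [-0.229   0.0693  0.1135] before turn [-0.0367  0.2364  0.1135] joints [-0.72  0.24  0.49  2.04 -0.15  0.89 -1.85]
```

View pics/s27.png

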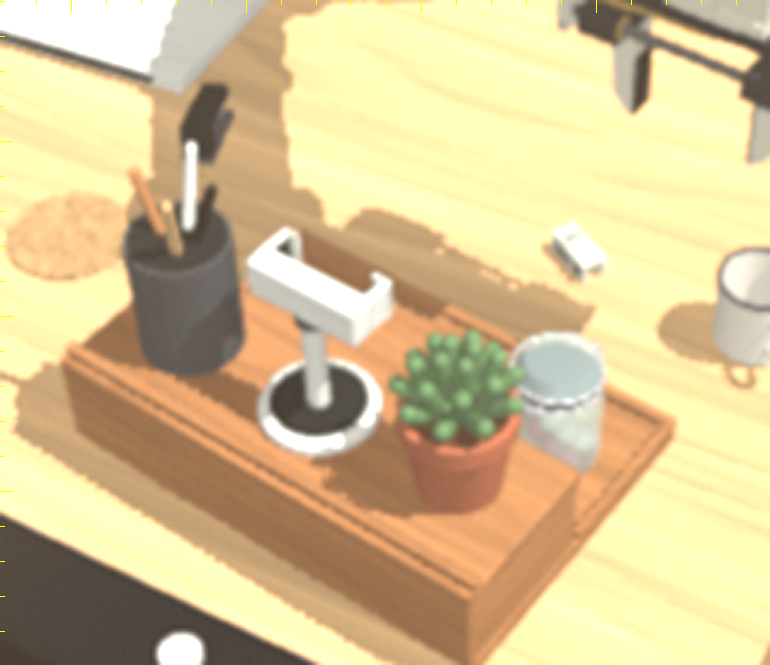

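View pics/t27.png

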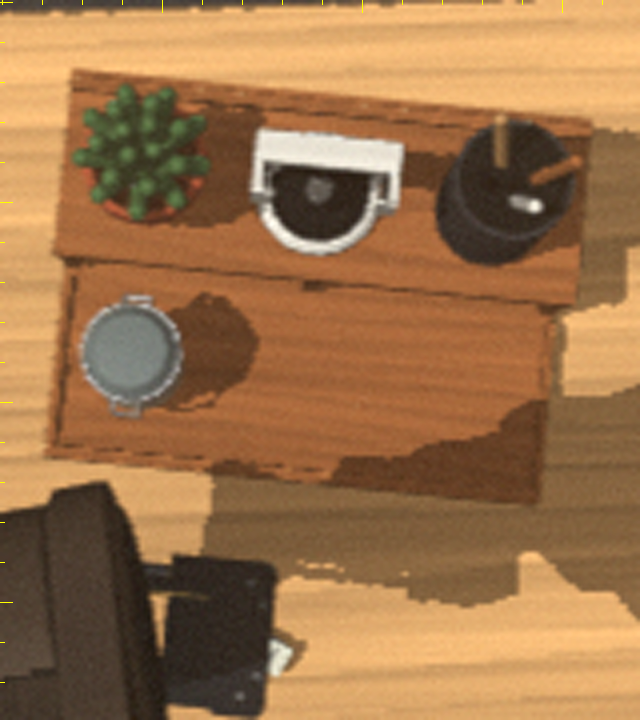

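```bash
python3 - <<'E'
from h import *
print(plane('scene',[(344.9,180.1)],.018))
T=cv2.imread('pics/top0.png');S=cv2.imread('pics/scene0.png')
for n,im,b in (('top',T,(308,248,342,275)),('scene',S,(330,168,362,196))):
    x0,y0,x1,y1=b;h=cv2.cvtColor(cv2.resize(im[y0:y1,x0:x1],None,fx=4,fy=4,interpolation=cv2.INTER_CUBIC),cv2.COLOR_BGR2HSV)
    m=((h[...,1]<70)&(h[...,2]>110)).astype(np.uint8)
    cs=max(cv2.findContours(m,0,2)[0],key=cv2.contourArea);r=cv2.minAreaRect(cs)
    box=cv2.boxPoints(r)/4+[x0-.375,y0-.375]; P=plane(n,box,.018);print(n,r,P[:,:2].mean(0))
    e=[P[1]-P[0],P[2]-P[1]]; print([(np.linalg.norm(k).round(4),np.degrees(np.arctan2(k[1],k[0])).round(1)) for k in e])
E
```

```text
[[0.43084043 0.00681741 0.018     ]]
top ((63.1120719909668, 54.094825744628906), (70.40650939941406, 31.5135440826416), 29.93151092529297) [0.42502975 0.0040055 ]
[(np.float64(0.0199), np.float64(-31.7)), (np.float64(0.0447), np.float64(-121.4))]
scene ((60.753395080566406, 55.17872619628906), (74.73394012451172, 42.84925079345703), 47.72631072998047) [0.43501887 0.0084438 ]
[(np.float64(0.0348), np.float64(170.5)), (np.float64(0.0601), np.float64(57.9))]
```

Emit:
{"fn": "apply_moves", "kwargs": {"targets": [0.3, 0, 0, 0, -0.081, 0.3, 0, 0, 0, -0.081, 0.3, 0, 0, 0, -0.081, 0.3, 0, 0, 0, -0.081, 0.3, 0, 0, 0, -0.081, 0.3, 0, 0, 0, -0.081, 0.3, 0, 0, 0, -0.081, 0.3, 0, 0, 0, -0.081, 0.3, 0, 0, 0, -0.081]}}

```text
clock: 43.58
position: [0.4595, 0.0943, 0.1458]
ee_rot: [2.739, 1.537, 0.002]
force: [0.4, 0.5, 0.5]
width: 0.702
```

```bash
python3 - <<'E'
from h import *
plan([.427,.005,.03],148.5)
E
```

```text
jaw -31.4 turn deg 0.1 share 0.0011 shift share after turn [-0.2331  0.0471  0.2894] before turn [-0.2331  0.0467  0.2894] joints [-0.54  0.23  0.27  2.02 -0.08  0.89 -0.77]
```

Emit:
{"fn": "apply_moves", "kwargs": {"targets": [0.4, -0.0388, 0.0078, 0, 0, 0.4, -0.0388, 0.0078, 0, 0, 0.4, -0.0388, 0.0078, 0, 0, 0.4, -0.0388, 0.0078, 0, 0, 0.4, -0.0388, 0.0078, 0, 0, 0.4, -0.0388, 0.0078, 0, 0, 0.4, 0, 0, 0.036, 0, 0.4, 0, 0, 0.036, 0, 0.4, 0, 0, 0.036, 0, 0.4, 0, 0, 0.036, 0, 0.4, 0, 0, 0.036, 0, 0.4, 0, 0, 0.036, 0, 0.4, 0, 0, 0.036, 0, 0.4, 0, 0, 0.036, 0, 0.4, 0, 0, 0, 0], "grip_force": 15}}

```text
clock: 45.45
position: [0.4247, 0.0048, 0.0291]
ee_rot: [-2.742, -1.532, 0.003]
force: [0.3, 0.0, 0.2]
width: 0.601
```

```bash
python3 - <<'E'
from h import *
s=arm.observe();print(s['position'],s['width'],s['force'])
plan([.427,.005,-.02],148.5)
t=eyes.get_image('top');c=eyes.get_image('scene');crop(c,290,120,390,220,6,'pics/s28.png');crop(t,280,220,370,300,7,'pics/t28.png')
E
```

```text
[0.42470942 0.00477035 0.02913603] 0.6005082157107157 [0.31387724 0.04280684 0.24932895]
jaw -31.6 turn deg -0.1 share -0.0015 shift share after turn [0.0036 0.0047 0.1228] before turn [0.0037 0.0047 0.1228] joints [-0.35  0.36  0.27  2.24 -0.18  0.56 -0.5 ]
```

View pics/s28.png

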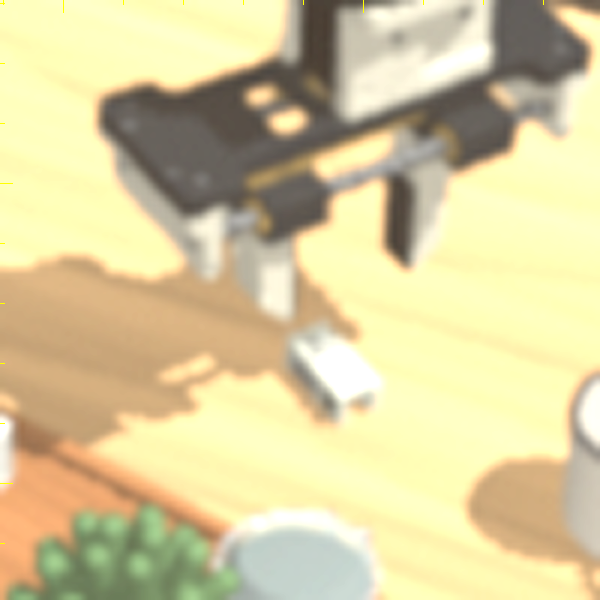

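View pics/t28.png

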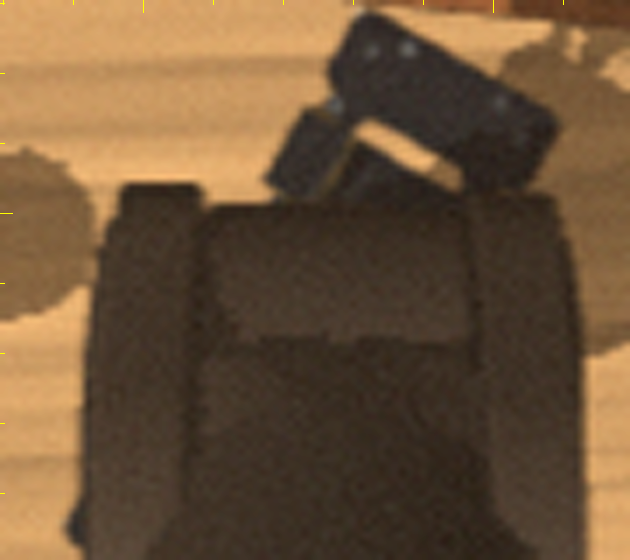

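Emit:
{"fn": "apply_moves", "kwargs": {"targets": [0.4, 0.0036, 0.0045, 0.02, 0, 0.4, 0, 0, 0.03, 0, 0.4, 0, 0, 0.03, 0, 0.4, 0, 0, 0.02, 0, 0.4, 0, 0, 0.01, 0, 0.4, 0, 0, 0, 0]}}

```text
clock: 46.3
position: [0.4276, 0.0055, -0.0146]
ee_rot: [-2.742, -1.532, 0.001]
force: [-0.7, -0.1, -0.3]
width: 0.599
```

```bash
python3 - <<'E'
from h import *
s=arm.observe();print(s['position'],s['width'],s['force'])
c=eyes.get_image('scene');crop(c,310,140,380,210,8,'pics/s29.png')
E
```

```text
[ 0.42760405  0.00553965 -0.01455349] 0.5988613032860101 [-0.73758386 -0.06629203 -0.34353484]
```

View pics/s29.png

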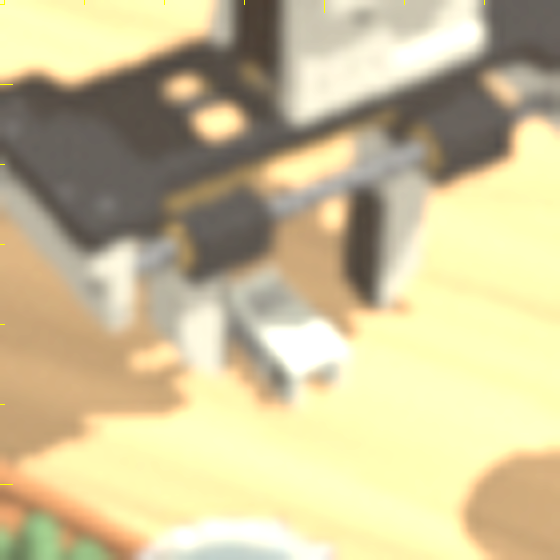

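Emit:
{"fn": "apply_moves", "kwargs": {"targets": [0.4, 0, 0.005, 0.01, 0, 0.4, 0, 0, 0.007, 0, 0.4, 0, 0, 0, 0]}}

```text
clock: 46.72
position: [0.4294, 0.0045, -0.0212]
ee_rot: [-2.742, -1.532, 0.0]
force: [-0.7, 0.6, 0.2]
width: 0.601
```

Emit:
{"fn": "apply_moves", "kwargs": {"targets": [0.4, 0, 0, 0.005, 0, 0.4, 0, 0, 0.004, 0, 0.4, 0, 0, 0, 0]}}

```text
clock: 47.1
position: [0.4294, 0.0046, -0.0248]
ee_rot: [-2.742, -1.532, 0.0]
force: [0.3, -0.2, 0.7]
width: 0.599
```

Emit:
{"fn": "apply_moves", "kwargs": {"targets": [0.55, 0, 0, 0, 0, 0.65, 0, 0, 0, 0, 0.72, 0, 0, 0, 0, 0.78, 0, 0, 0, 0, 0.85, 0, 0, 0, 0, 0.9, 0, 0, 0, 0, 0.9, 0, 0, 0, 0, 0.9, 0, 0, 0, 0], "grip_force": 10}}

```text
clock: 48.1
position: [0.4295, 0.0046, -0.0247]
ee_rot: [-2.742, -1.532, -0.0]
force: [-0.4, -0.5, 1.1]
width: 0.218
```

```bash
python3 - <<'E'
from h import *
s=arm.observe();print(s['position'],s['width'],s['force'])
c=eyes.get_image('scene');crop(c,310,140,380,210,8,'pics/s30.png')
E
```

```text
[ 0.42947681  0.00460693 -0.02466164] 0.21755805198507883 [-0.35973884 -0.53779119  1.12078523]
```

View pics/s30.png

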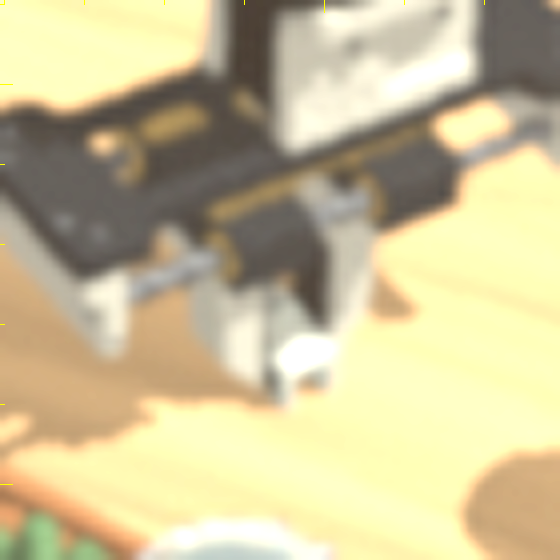

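Emit:
{"fn": "apply_moves", "kwargs": {"targets": [0.9, 0, 0, -0.01, 0, 0.9, 0, 0, -0.025, 0, 0.9, 0, 0, -0.04, 0, 0.9, 0, 0, -0.05, 0, 0.9, 0, 0, -0.05, 0, 0.9, 0, 0, -0.05, 0, 0.9, 0, 0, -0.04, 0, 0.9, 0, 0, -0.025, 0, 0.9, 0, 0, 0, 0.08, 0.9, 0, 0, 0, 0.08, 0.9, 0, 0, 0, 0.08, 0.9, 0, 0, 0, 0.08, 0.9, 0, 0, 0, 0.08, 0.9, 0, 0, 0, 0.08, 0.9, 0, 0, 0, 0.08, 0.9, 0, 0, 0, 0.08, 0.9, 0, 0, 0, 0.085]}}

```text
clock: 50.28
position: [0.4293, 0.0046, 0.0915]
ee_rot: [-3.135, 0.195, 0.0]
force: [1.4, -0.5, -0.5]
width: 0.213
```

```bash
python3 - <<'E'
from h import *
s=arm.observe();print(s['position'],s['width'],s['force'])
plan([.583,-.1307,.09],82.8)
c=eyes.get_image('scene');crop(c,290,90,390,210,5,'pics/s31.png')
E
```

```text
[0.42930283 0.0045931  0.09147318] 0.21254735919241394 [ 1.42239347 -0.52536911 -0.45141093]
jaw -97.1 turn deg 0.1 share 0.001 shift share after turn [0.4236 0.2874 0.0036] before turn [0.4231 0.2881 0.0036] joints [-0.61  0.27  0.58  2.19 -0.23  0.73 -1.57]
```

View pics/s31.png

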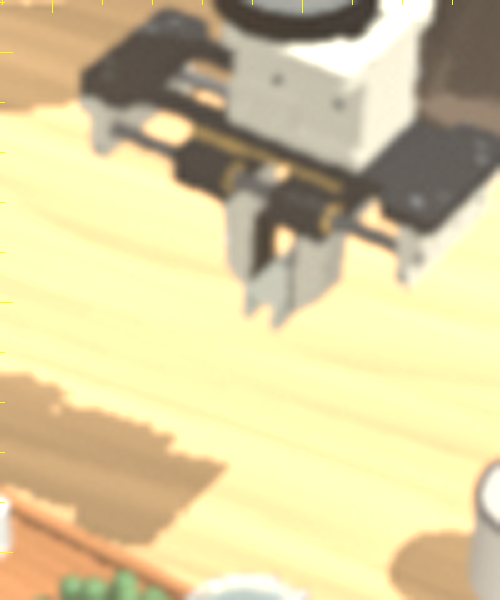

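Emit:
{"fn": "apply_moves", "kwargs": {"targets": [0.9, 0.02, 0.0135, 0, 0, 0.9, 0.0353, 0.024, 0, 0, 0.9, 0.0353, 0.024, 0, 0, 0.9, 0.0353, 0.024, 0, 0, 0.9, 0.0353, 0.024, 0, 0, 0.9, 0.0353, 0.024, 0, 0, 0.9, 0.0353, 0.024, 0, 0, 0.9, 0.0353, 0.024, 0, 0, 0.9, 0.0353, 0.024, 0, 0, 0.9, 0.0353, 0.024, 0, 0, 0.9, 0.0353, 0.024, 0, 0, 0.9, 0.0353, 0.024, 0, 0, 0.9, 0.0153, 0.0105, 0, 0, 0.9, 0, 0, 0, 0]}}

```text
clock: 52.08
position: [0.584, -0.1305, 0.0912]
ee_rot: [3.136, -0.189, -0.0]
force: [-0.9, -0.2, 0.2]
width: 0.219
```

```bash
python3 - <<'E'
from h import *
s=arm.observe();print(s['position'],s['width'],s['force'])
plan([.583,-.1307,-.006],82.8)
t=eyes.get_image('top');c=eyes.get_image('scene');crop(c,180,90,360,260,4,'pics/s32.png');crop(t,260,100,440,270,4,'pics/t32.png')
E
```

```text
[ 0.58404594 -0.13048127  0.09117531] 0.2193997515753923 [-0.9480825  -0.24620969  0.197977  ]
jaw -96.9 turn deg 0.3 share 0.0034 shift share after turn [-0.0025  0.0008  0.2429] before turn [-0.0025  0.0008  0.2429] joints [-0.25  0.54  0.55  1.79 -0.34  0.91 -1.24]
```

View pics/s32.png

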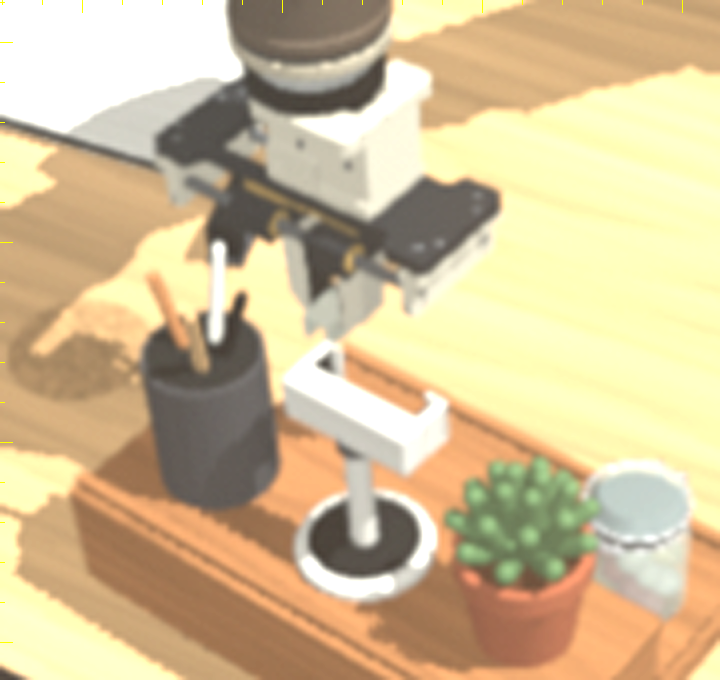

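View pics/t32.png

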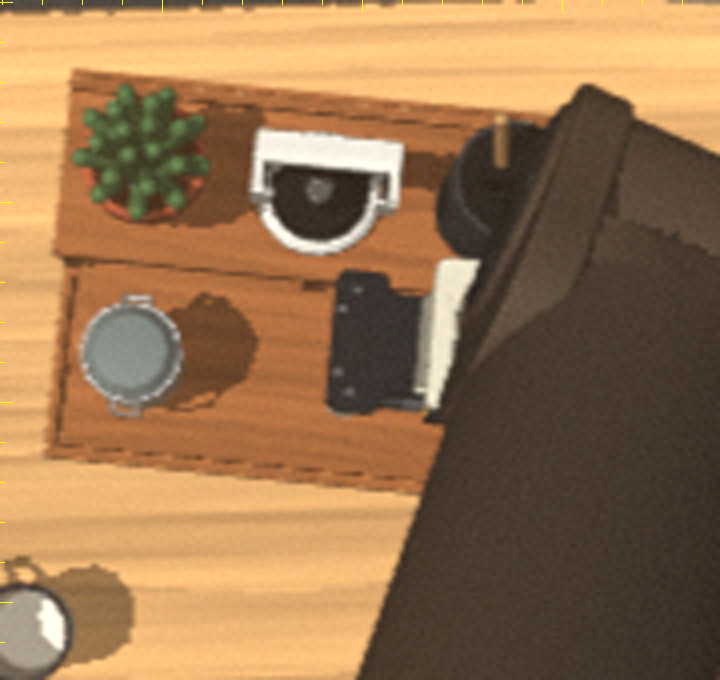

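Emit:
{"fn": "apply_moves", "kwargs": {"targets": [0.9, -0.0025, 0.0008, 0.02, 0.003, 0.9, 0, 0, 0.035, 0, 0.9, 0, 0, 0.035, 0, 0.9, 0, 0, 0.035, 0, 0.9, 0, 0, 0.035, 0, 0.9, 0, 0, 0.03, 0, 0.9, 0, 0, 0.02, 0, 0.9, 0, 0, 0.015, 0, 0.9, 0, 0, 0.01, 0, 0.9, 0, 0, 0, 0]}}

```text
clock: 53.42
position: [0.5829, -0.1302, -0.0028]
ee_rot: [-3.135, 0.195, 0.0]
force: [-0.3, 0.1, -0.2]
width: 0.218
```

```bash
python3 - <<'E'
from h import *
s=arm.observe();print(s['position'],s['width'],s['force'])
c=eyes.get_image('scene');crop(c,180,90,360,260,4,'pics/s33.png')
E
```

```text
[ 0.58290978 -0.13023432 -0.00275002] 0.21751072826415338 [-0.25715025  0.05406747 -0.17468493]
```

View pics/s33.png

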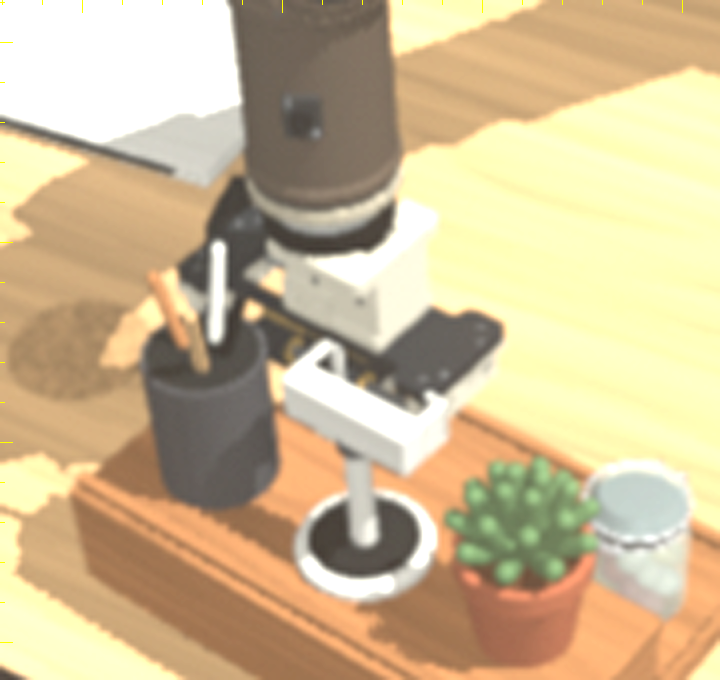

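Emit:
{"fn": "apply_moves", "kwargs": {"targets": [0.9, 0, 0, 0.008, 0, 0.9, 0, 0, 0.005, 0, 0.9, 0, 0, 0.003, 0, 0.9, 0, 0, 0, 0]}}

```text
clock: 53.98
position: [0.5829, -0.1302, -0.0092]
ee_rot: [-3.135, 0.195, 0.0]
force: [0.5, 0.6, -0.2]
width: 0.217
```

Emit:
{"fn": "apply_moves", "kwargs": {"targets": [0.9, 0, 0, 0.002, 0, 0.9, 0, 0, 0, 0]}}

```text
clock: 54.22
position: [0.583, -0.1303, -0.0096]
ee_rot: [-3.135, 0.196, -0.0]
force: [-2.0, 1.6, 3.8]
width: 0.218
```

Contact felt. Release (small opening), rise, retreat.

Emit:
{"fn": "apply_moves", "kwargs": {"targets": [0.75, 0, 0, 0, 0, 0.7, 0, 0, 0, 0, 0.6, 0, 0, 0, 0, 0.6, 0, 0, -0.01, 0, 0.6, 0, 0, -0.025, 0, 0.6, 0, 0, -0.04, 0, 0.6, 0, 0, -0.05, 0, 0.6, 0, 0, -0.05, 0, 0.6, 0, 0, -0.05, 0, 0.6, 0, 0, -0.05, 0, 0.6, 0, 0, -0.05, 0, 0.4, -0.05, -0.05, 0, 0, 0.2, -0.08, -0.08, 0, 0, 0, -0.08, -0.08, 0, 0, 0, -0.08, -0.08, 0, 0, 0, -0.08, -0.08, 0, 0]}}

```text
clock: 56.22
position: [0.4538, 0.036, 0.1212]
ee_rot: [-3.134, 0.196, -0.002]
force: [0.6, -0.3, 1.1]
width: 0.897
```

```bash
python3 - <<'E'
from h import *
s=arm.observe();print(s['position'],s['width'],s['force'],s['joints'])
t=eyes.get_image('top');c=eyes.get_image('scene');cv2.imwrite('pics/top34.png',t[:,:,::-1]);crop(c,180,90,420,270,3.3,'pics/s34.png');crop(t,230,100,480,280,3.2,'pics/t34.png')
S=cv2.imread('pics/scene0.png')
plan([.4405,.148,.12],129.6)
E
```

```text
[0.45381036 0.03599011 0.12115599] 0.8967429558441152 [ 0.60581379 -0.31289168  1.13100038] [-0.6794983   0.26605812  0.59516065  2.10215227 -0.20284188  0.82639584
 -1.65827833]
jaw -96.8 turn deg -46.4 share -0.5159 shift share after turn [ 0.1526 -0.2281  0.0024] before turn [-0.06   -0.2678  0.0024] joints [-0.68  0.27  0.59  2.1  -0.2   0.83 -1.66]
```

View pics/s34.png

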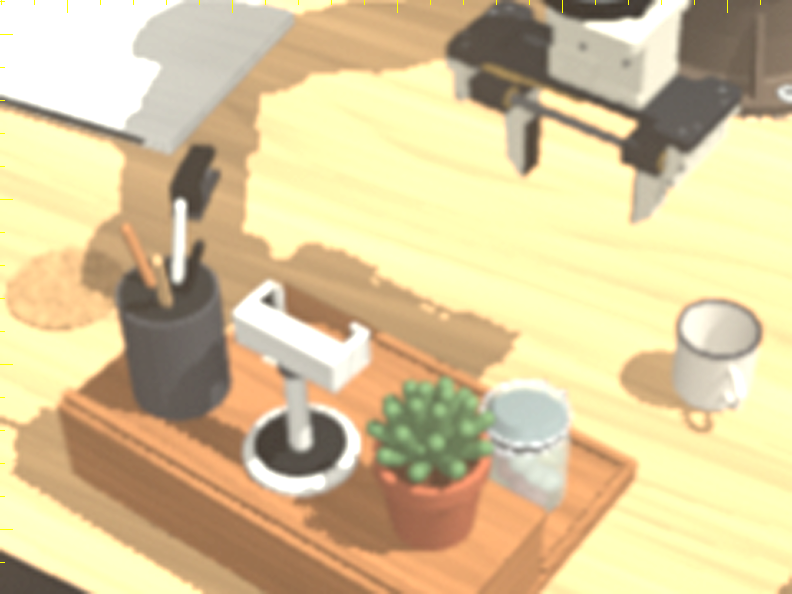

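View pics/t34.png

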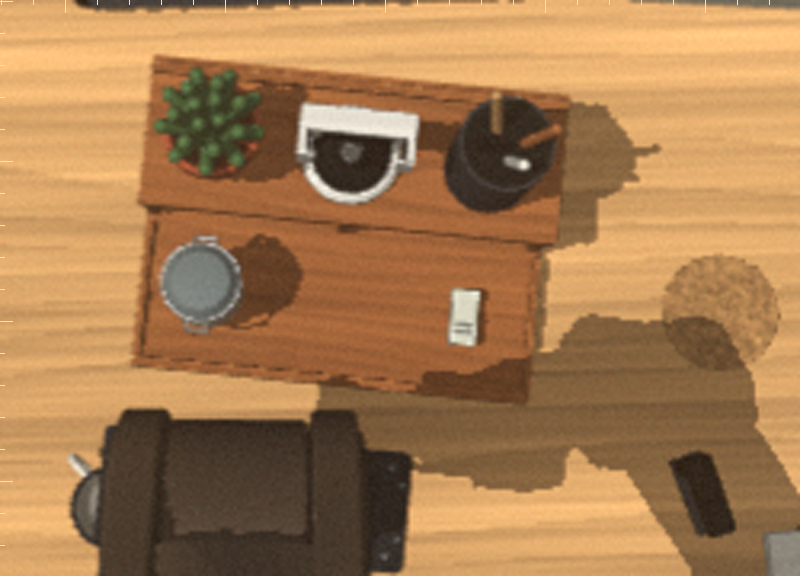

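```bash
python3 - <<'E'
from h import *
print('clip',plane('top',[(374.5,198.6)],.033))
print('jar',plane('top',[(230+200/3.2-.5,100+283/3.2-.5)],.102))
T=cv2.imread('pics/top0.png');S=cv2.imread('pics/scene0.png')
crop(S[:,:,::-1],370,170,425,225,10,'pics/s35.png')
crop(T[:,:,::-1],240,235,290,280,12,'pics/t35.png')
crop(S[:,:,::-1],175,155,225,200,12,'pics/s36.png')
crop(T[:,:,::-1],430,170,480,225,10,'pics/t36.png')
E
```

```text
clip [[ 0.57980587 -0.13022932  0.033     ]]
jar [[0.60478552 0.07452057 0.102     ]]
```

View pics/s35.png

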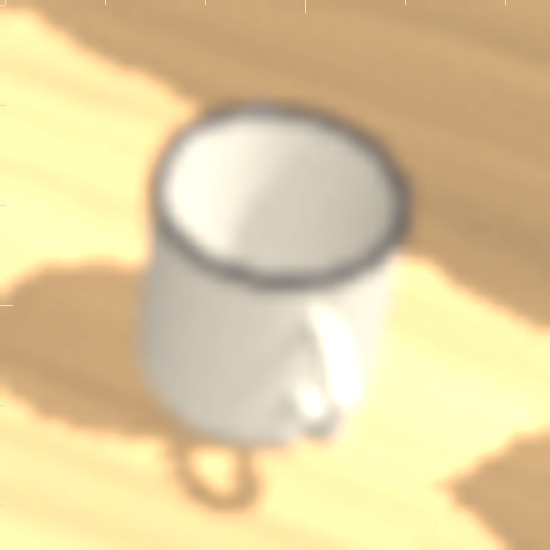

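View pics/t35.png

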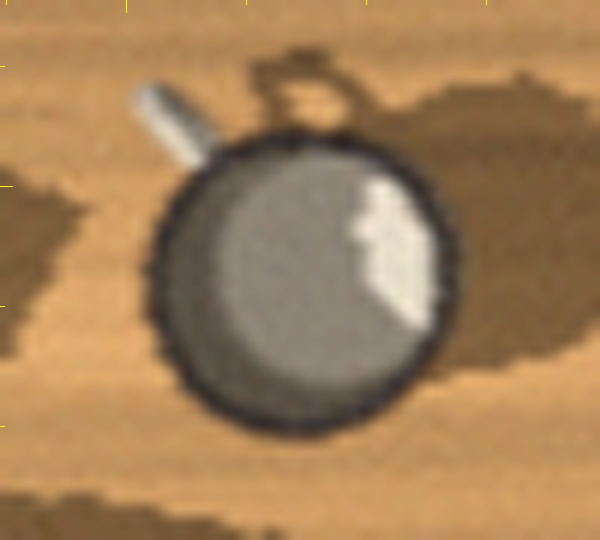

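View pics/s36.png

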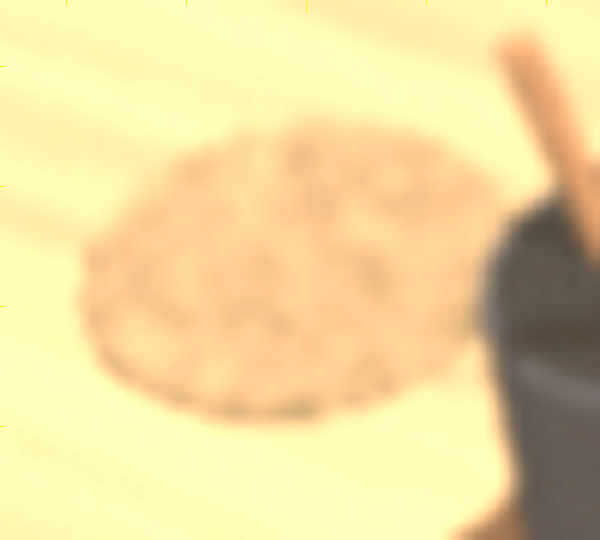

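View pics/t36.png

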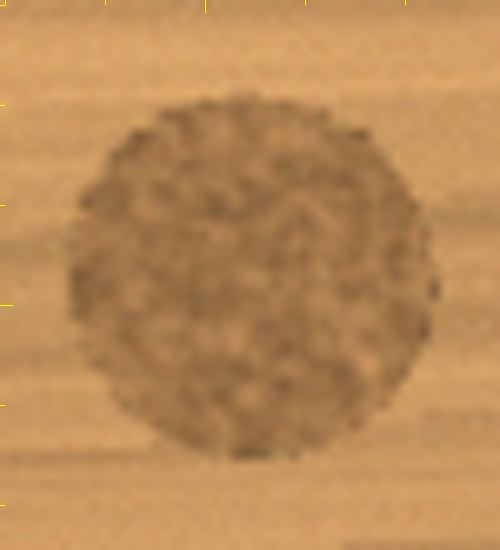

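```bash
python3 - <<'E'
from h import *
print('mug top',plane('top',[(264.75,258.2)],.062),'scene',plane('scene',[(370+281/10-.5,170+195/10-.5)],.062))
print('coaster top',plane('top',[(454.8,197.3)],.004),'scene',plane('scene',[(175+292/12-.5,155+268/12-.5)],.004))
plan([.442,.149,.12],129.3)
E
```

```text
mug top [[0.43907864 0.14724476 0.062     ]] scene [[0.44288216 0.15052068 0.062     ]]
coaster top [[ 0.5798074  -0.34399968  0.004     ]] scene [[ 0.58520074 -0.34222041  0.004     ]]
jaw -96.8 turn deg -46.1 share -0.5125 shift share after turn [ 0.1559 -0.2284  0.0024] before turn [-0.0566 -0.2707  0.0024] joints [-0.68  0.27  0.59  2.1  -0.2   0.83 -1.66]
```

Emit:
{"fn": "apply_moves", "kwargs": {"targets": [0, 0, 0, 0, -0.0854, 0, 0, 0, 0, -0.0854, 0, 0, 0, 0, -0.0854, 0, 0, 0, 0, -0.0854, 0, 0, 0, 0, -0.0854, 0, 0, 0, 0, -0.0854, 0, 0.0223, -0.0326, 0, 0, 0, 0.0223, -0.0326, 0, 0, 0, 0.0223, -0.0326, 0, 0, 0, 0.0223, -0.0326, 0, 0, 0, 0.0223, -0.0326, 0, 0, 0, 0.0223, -0.0326, 0, 0, 0, 0.0223, -0.0326, 0, 0, 0, 0, 0, 0, 0]}}

```text
clock: 58.08
position: [0.4454, 0.1467, 0.1201]
ee_rot: [-2.96, -1.052, -0.0]
force: [-0.5, -0.1, 0.1]
width: 1.0
```

```bash
python3 - <<'E'
from h import *
plan([.4415,.1485,-.012],129.3)
c=eyes.get_image('scene');crop(c,340,80,460,230,4.5,'pics/s37.png')
E
```

```text
jaw -50.9 turn deg -0.2 share -0.0021 shift share after turn [-0.0048 -0.0096  0.3301] before turn [-0.0048 -0.0096  0.3301] joints [-0.73  0.27  0.36  2.06 -0.13  0.83 -1.18]
```

View pics/s37.png

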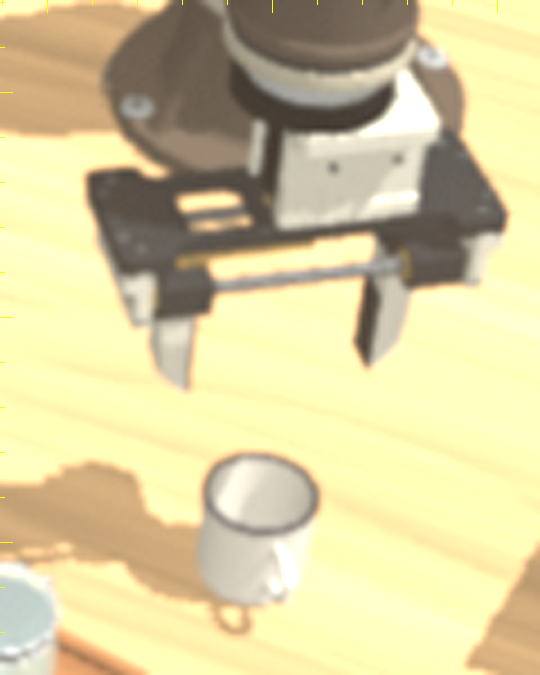

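Emit:
{"fn": "apply_moves", "kwargs": {"targets": [0, -0.0048, -0.0096, 0, 0, 0, 0, 0, 0.03, 0, 0, 0, 0, 0.045, 0, 0, 0, 0, 0.045, 0, 0, 0, 0, 0.045, 0, 0, 0, 0, 0.045, 0, 0, 0, 0, 0.045, 0, 0, 0, 0, 0.035, 0, 0, 0, 0, 0.025, 0, 0, 0, 0, 0.012, 0, 0, 0, 0, 0, 0], "grip_force": 12}}

```text
clock: 59.5
position: [0.4416, 0.1469, -0.0108]
ee_rot: [2.962, 1.048, -0.0]
force: [0.1, 0.4, -0.5]
width: 0.999
```

```bash
python3 - <<'E'
from h import *
s=arm.observe();print(s['position'],s['width'],s['force'])
plan([.4415,.1485,-.012],129.3)
c=eyes.get_image('scene');crop(c,340,110,460,230,5,'pics/s38.png')
E
```

```text
[ 0.44163456  0.14693491 -0.01076847] 0.9986135307702867 [ 0.10872815  0.40511266 -0.52897846]
jaw -51.0 turn deg -0.3 share -0.0036 shift share after turn [ 0.0022 -0.0032  0.0031] before turn [ 0.0022 -0.0033  0.0031] joints [-0.64  0.49  0.27  2.18 -0.26  0.5  -1.06]
```

View pics/s38.png

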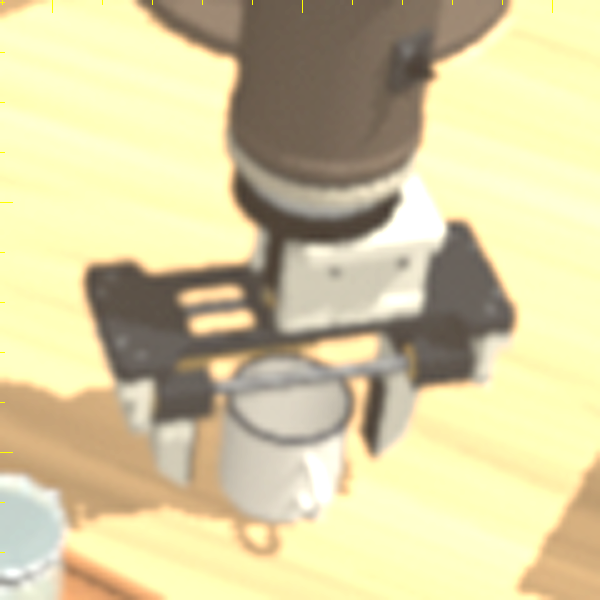

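Emit:
{"fn": "apply_moves", "kwargs": {"targets": [0.15, 0, -0.002, 0, 0, 0.25, 0, 0, 0, 0, 0.3, 0, 0, 0, 0, 0.34, 0, 0, 0, 0, 0.38, 0, 0, 0, 0, 0.45, 0, 0, 0, 0, 0.5, 0, 0, 0, 0, 0.5, 0, 0, 0, 0, 0.5, 0, 0, 0, 0], "grip_force": 15}}

```text
clock: 60.68
position: [0.4411, 0.1478, -0.0106]
ee_rot: [-2.961, -1.048, -0.0]
force: [-1.8, 3.1, 4.2]
width: 0.654
```

Emit:
{"fn": "apply_moves", "kwargs": {"targets": [0.5, 0, 0, -0.005, 0, 0.5, 0, 0, -0.015, 0, 0.5, 0, 0, -0.03, 0, 0.5, 0, 0, -0.03, 0, 0.5, 0, 0, 0, 0]}}

```text
clock: 61.3
position: [0.4421, 0.1481, 0.0226]
ee_rot: [-2.961, -1.048, -0.004]
force: [-0.0, 0.4, -2.3]
width: 0.655
```

```bash
python3 - <<'E'
from h import *
s=arm.observe();print(s['position'],s['width'],s['force'])
plan([.583,-.343,.09],129.3)
c=eyes.get_image('scene');crop(c,340,90,460,230,5,'pics/s39.png')
E
```

```text
[0.44207664 0.14805317 0.02258371] 0.6554907773558687 [-0.04347769  0.38744849 -2.32470373]
jaw -51.0 turn deg -0.3 share -0.0035 shift share after turn [-0.5045  1.1732 -0.1692] before turn [-0.4981  1.176  -0.1692] joints [-0.67  0.43  0.3   2.16 -0.23  0.58 -1.09]
```

View pics/s39.png

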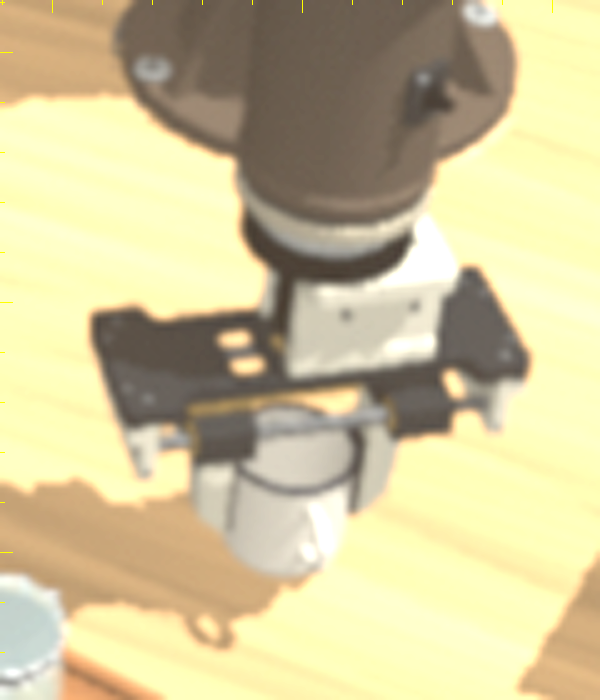

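Emit:
{"fn": "apply_moves", "kwargs": {"targets": [0.5, 0, 0, -0.025, 0, 0.5, 0, 0, -0.035, 0, 0.5, 0, 0, -0.035, 0, 0.5, 0, 0, -0.035, 0, 0.5, 0, 0, -0.03, 0, 0.5, 0, 0, -0.01, 0, 0.5, -0.01, 0.023, 0, 0, 0.5, -0.02, 0.0465, 0, 0, 0.5, -0.025, 0.0585, 0, 0, 0.5, -0.025, 0.0585, 0, 0, 0.5, -0.025, 0.0585, 0, 0, 0.5, -0.025, 0.0585, 0, 0, 0.5, -0.025, 0.0585, 0, 0, 0.5, -0.025, 0.0585, 0, 0, 0.5, -0.025, 0.0585, 0, 0, 0.5, -0.025, 0.0585, 0, 0, 0.5, -0.025, 0.0585, 0, 0]}}

```text
clock: 63.48
position: [0.5113, -0.1035, 0.0887]
ee_rot: [-2.962, -1.047, 0.002]
force: [0.2, -0.6, -1.5]
width: 0.652
```

```bash
python3 - <<'E'
from h import *
s=arm.observe();print(s['position'],s['width'],s['force'],s['joints'])
plan([.583,-.343,.09],129.3)
E
```

```text
[ 0.51133189 -0.1034836   0.08865685] 0.6520946525883397 [ 0.22335959 -0.58553697 -1.4995721 ] [-0.20968585  0.40455807  0.40712724  1.9745376  -0.21725764  0.8055573
 -0.57136481]
jaw -51.1 turn deg -0.4 share -0.0039 shift share after turn [-0.2406  0.5768 -0.0035] before turn [-0.2371  0.5783 -0.0035] joints [-0.21  0.4   0.41  1.97 -0.22  0.81 -0.57]
```

Emit:
{"fn": "apply_moves", "kwargs": {"targets": [0.5, -0.0245, 0.0585, 0, 0, 0.5, -0.0245, 0.0585, 0, 0, 0.5, -0.0245, 0.0585, 0, 0, 0.5, -0.0245, 0.0585, 0, 0, 0.5, -0.0245, 0.0585, 0, 0, 0.5, -0.0245, 0.0585, 0, 0, 0.5, -0.0245, 0.0585, 0, 0, 0.5, -0.0245, 0.0585, 0, 0, 0.5, -0.023, 0.055, 0, 0, 0.5, -0.012, 0.03, 0, 0, 0.5, -0.006, 0.015, 0, 0, 0.5, 0, 0, 0, 0]}}

```text
clock: 64.97
position: [0.5808, -0.3379, 0.089]
ee_rot: [-2.961, -1.048, 0.001]
force: [-0.6, 0.7, -1.6]
width: 0.652
```

```bash
python3 - <<'E'
from h import *
s=arm.observe();print(s['position'],s['width'],s['force'])
plan([.583,-.343,-.004],129.3)
t=eyes.get_image('top');c=eyes.get_image('scene');crop(c,150,60,330,240,4,'pics/s40.png');crop(t,360,120,520,260,4,'pics/t40.png')
E
```

```text
[ 0.58081483 -0.33792673  0.08897831] 0.6517656629552812 [-0.60315254  0.71928548 -1.58733184]
jaw -51.0 turn deg -0.3 share -0.0036 shift share after turn [-0.0038  0.0134  0.2324] before turn [-0.0037  0.0135  0.2324] joints [ 0.19  0.63  0.4   1.59 -0.28  0.98 -0.21]
```

View pics/s40.png

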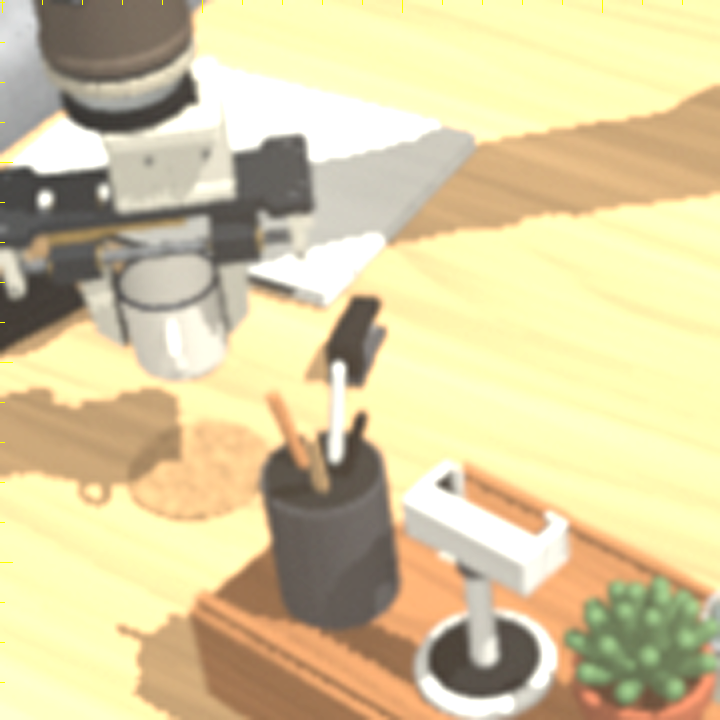

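View pics/t40.png

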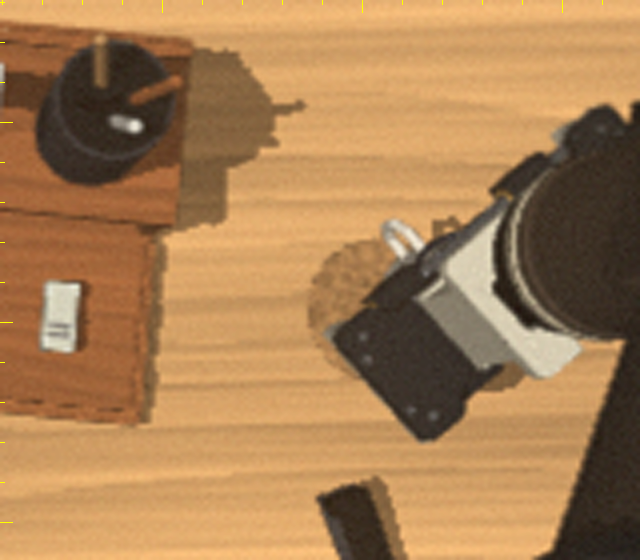

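Emit:
{"fn": "apply_moves", "kwargs": {"targets": [0.5, -0.002, 0.0067, 0, -0.0035, 0.5, -0.0018, 0.0067, 0, 0, 0.5, 0, 0, 0.025, 0, 0.5, 0, 0, 0.035, 0, 0.5, 0, 0, 0.035, 0, 0.5, 0, 0, 0.035, 0, 0.5, 0, 0, 0.03, 0, 0.5, 0, 0, 0.025, 0, 0.5, 0, 0, 0.02, 0, 0.5, 0, 0, 0.013, 0, 0.5, 0, 0, 0.008, 0, 0.5, 0, 0, 0, 0]}}

```text
clock: 66.58
position: [0.5833, -0.3432, -0.0011]
ee_rot: [-2.959, -1.056, -0.0]
force: [0.7, -0.7, -1.1]
width: 0.657
```

```bash
python3 - <<'E'
from h import *
s=arm.observe();print(s['position'],s['width'],s['force'])
plan([.583,-.343,-.006],129.3)
t=eyes.get_image('top');c=eyes.get_image('scene');crop(c,150,80,270,220,5,'pics/s41.png');crop(t,400,150,500,250,6,'pics/t41.png')
E
```

```text
[ 0.58331755 -0.34322495 -0.00108982] 0.6574328419390967 [ 0.73226405 -0.74598975 -1.06727737]
jaw -50.7 turn deg -0.0 share -0.0 shift share after turn [-0.0003 -0.0009  0.0123] before turn [-0.0003 -0.0009  0.0123] joints [ 0.23  0.73  0.36  1.64 -0.33  0.83 -0.16]
```

View pics/s41.png

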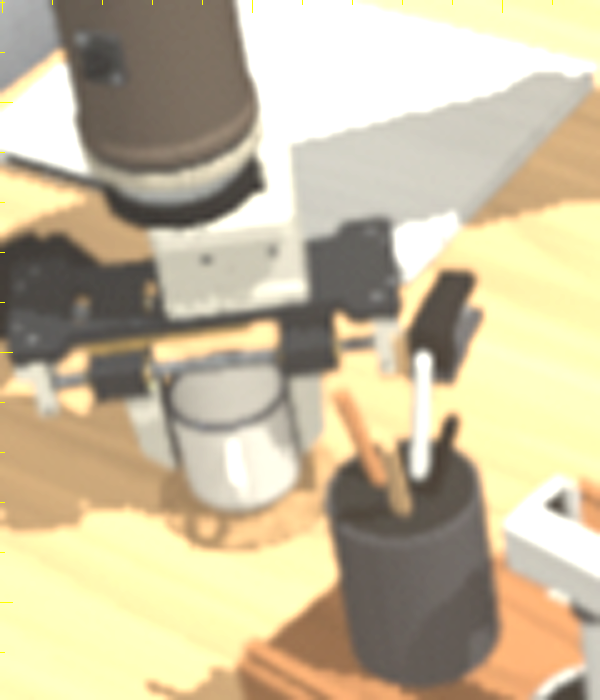

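View pics/t41.png

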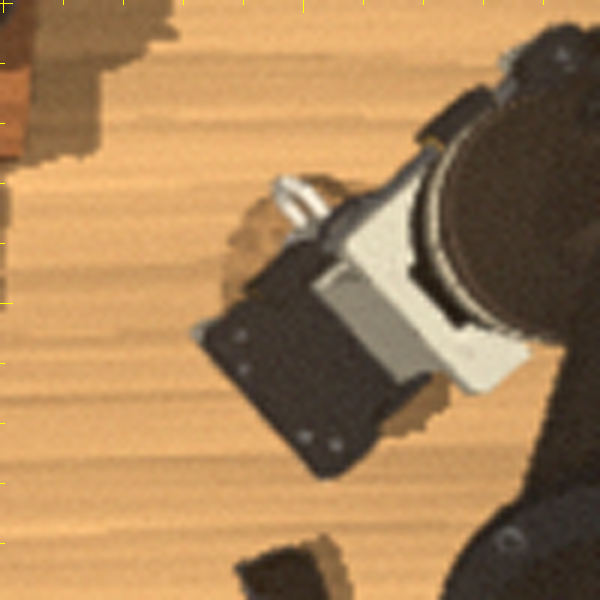

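Emit:
{"fn": "apply_moves", "kwargs": {"targets": [0.5, 0, 0, 0.005, 0, 0.5, 0, 0, 0.004, 0, 0.5, 0, 0, 0.003, 0, 0.5, 0, 0, 0, 0]}}

```text
clock: 67.18
position: [0.5832, -0.3432, -0.006]
ee_rot: [-2.959, -1.056, 0.0]
force: [-0.1, -0.4, -0.9]
width: 0.656
```

Emit:
{"fn": "apply_moves", "kwargs": {"targets": [0.5, 0, 0, 0.002, 0, 0.5, 0, 0, 0, 0]}}

```text
clock: 67.42
position: [0.5834, -0.3433, -0.0065]
ee_rot: [2.959, 1.056, 0.0]
force: [0.5, -0.1, 1.1]
width: 0.65
```

Just touching; one more small nudge, then release and lift away.

Emit:
{"fn": "apply_moves", "kwargs": {"targets": [0.5, 0, 0, 0.0015, 0, 0.5, 0, 0, 0, 0]}}

```text
clock: 67.68
position: [0.5834, -0.3432, -0.0065]
ee_rot: [2.959, 1.056, 0.001]
force: [-1.9, 2.3, 6.8]
width: 0.653
```

Emit:
{"fn": "apply_moves", "kwargs": {"targets": [0.3, 0, 0, 0, 0, 0.2, 0, 0, 0, 0, 0.1, 0, 0, 0, 0, 0, 0, 0, 0, 0, 0, 0, 0, 0, 0, 0, 0, 0, -0.02, 0, 0, 0, 0, -0.03, 0, 0, 0, 0, -0.045, 0, 0, 0, 0, -0.05, 0, 0, 0, 0, -0.06, 0, 0, 0, 0, -0.06, 0, 0, 0, 0, -0.06, 0, 0, 0, 0, -0.06, 0, 0, 0, 0, -0.06, 0, 0, 0, -0.06, 0, 0, 0, 0, -0.08, 0, 0, 0, 0, -0.1, 0, 0, 0, 0, -0.1, 0, 0]}}

```text
clock: 69.92
position: [0.4965, -0.2373, 0.172]
ee_rot: [2.958, 1.056, 0.002]
force: [0.1, 0.9, -0.5]
width: 0.996
```

```bash
python3 - <<'E'
from h import *
s=arm.observe();print(s['position'],s['width'],s['force'],jaw()[0],s['joints'])
t=eyes.get_image('top');c=eyes.get_image('scene');cv2.imwrite('pics/top42.png',t[:,:,::-1]);cv2.imwrite('pics/scene42.png',c[:,:,::-1])
E
```

```text
[ 0.49648769 -0.23728037  0.17200851] 0.9956973444039576 [ 0.06862549  0.92944691 -0.54403345] -50.71769111219489 [ 0.01594932  0.34599787  0.44234782  1.81660296 -0.1722659   1.01533064
 -0.35877558]
```

View pics/top42.png

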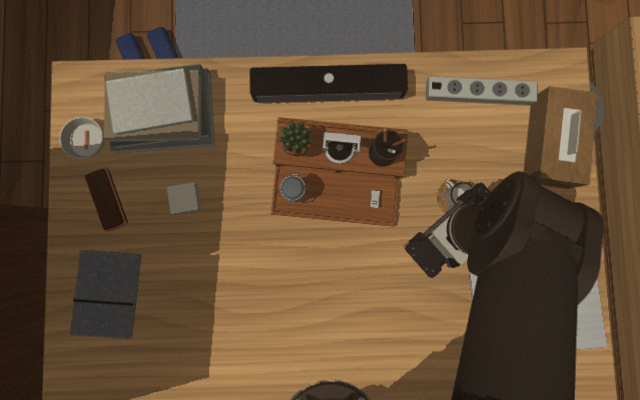

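View pics/scene42.png

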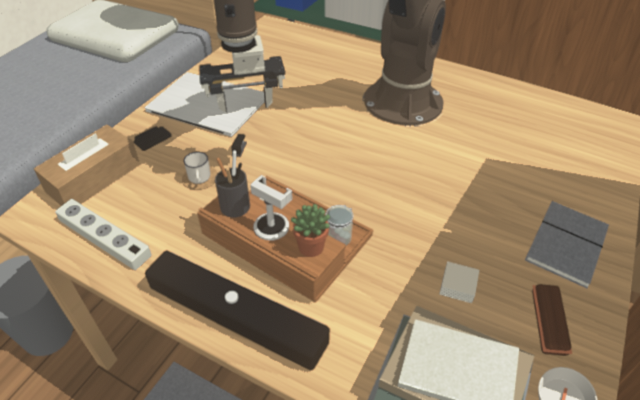

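Emit:
{"fn": "apply_moves", "kwargs": {"targets": [0, 0, -0.1, 0, 0, 0, 0, -0.12, 0, 0, 0, 0, -0.12, 0, 0, 0, 0, -0.12, 0, 0, 0, 0, -0.1, 0, 0, 0, 0, 0, 0, 0]}}

```text
clock: 70.78
position: [0.3545, -0.0633, 0.1716]
ee_rot: [-2.957, -1.06, -0.002]
force: [0.6, 0.5, -0.4]
width: 1.001
```

```bash
python3 - <<'E'
from h import *
s=arm.observe();print(s['position'],s['clock'])
t=eyes.get_image('top');c=eyes.get_image('scene')
crop(t,265,110,485,275,3.6,'pics/t43.png');crop(c,175,120,385,290,3.8,'pics/s43.png')
a=cv2.imread('pics/top0.png').astype(int);d=np.abs(a-t[:,:,::-1].astype(int)).max(2)
for n,b in (('memo',(165,180,203,216)),('stapler',(438,236,464,270)),('plant',(277,118,315,160)),('penpot',(368,126,408,168))):
    x0,y0,x1,y1=b;k=d[y0:y1,x0:x1]; print(n,k.mean().round(2),(k>40).sum())
E
```

```text
[ 0.35450346 -0.06330605  0.17163079] 70.775
memo 4.76 0
stapler 28.72 369
plant 4.33 0
penpot 4.93 0
```

View pics/t43.png

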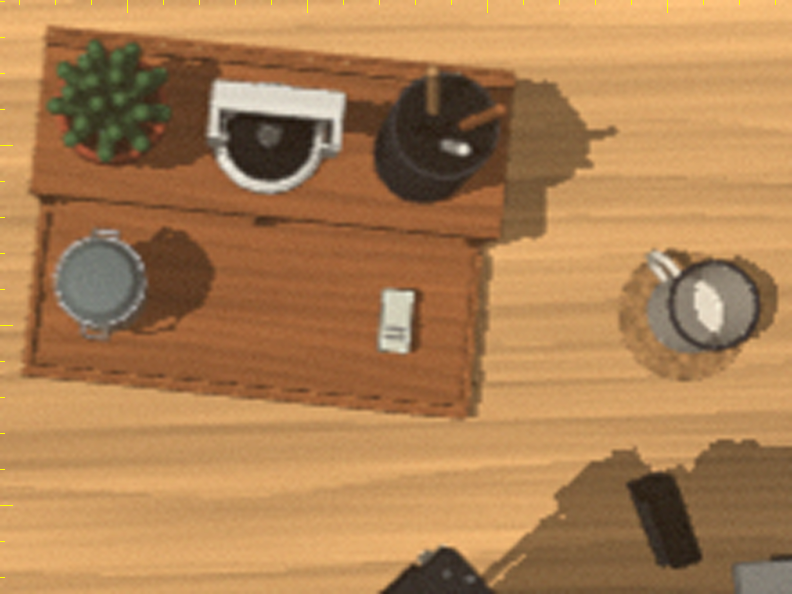

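View pics/s43.png

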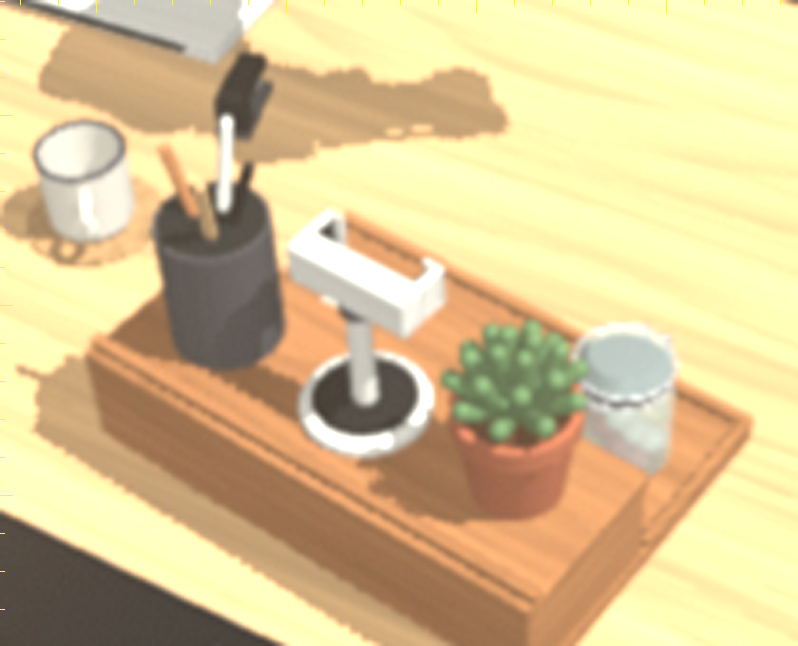

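```bash
python3 - <<'E'
from h import *
c=lambda x,y:[(265+x/3.6-.5,110+y/3.6-.5)]
print('mug',plane('top',c(714,305),.066),'coaster',plane('top',[(454.8,197.3)],.004))
print('clamp foot',plane('top',c(268,140),.09),'penpot rim',plane('top',c(446,127),.173))
print(arm.observe()['dq'].round(3))
print(arm.sign_off())
E
```

```text
mug [[ 0.58167314 -0.34275138  0.066     ]] coaster [[ 0.5798074  -0.34399968  0.004     ]]
clamp foot [[ 0.69943236 -0.04069118  0.09      ]] penpot rim [[ 0.68657742 -0.14547967  0.173     ]]
[ 0.013  0.022  0.011 -0.011 -0.001 -0.004  0.002]
the job is handed in; nothing more can be done
None
```

The desk is set and the job handed in at about 71 s of the 128 s, in the order asked: clamp, jar, clip, mug.

**Last checks** (final pictures):
- **Clamp:** it stands upright on the upper tier, midway between plant and pen pot to within a few mm, with its jaws facing front.
- **Jar:** it stands upright on the lower tier in front of the plant. I lowered it until I felt contact (about 8 N) before letting go.
- **Clip:** it lies legs down on the lower tier in front of the pen pot, within about 3 mm of the intended spot.
- **Mug:** it stands upright on the coaster, about 2 mm from its middle.
- **Not to be shifted:** plant, pen pot and memo block show no change from the first picture. The stapler's automatic comparison did not match because of the arm's shadow, but by eye its outline is where it was.

**What failed or disagreed:**
- **Reported tool height:** the pictures put the real fingertips about 29 mm above the reported TCP height. My first grip on the clamp therefore closed just above its bar, without moving it. I allowed for the offset from then on.
- **Extra set-down:** the last joint came close to its limit while I carried the clamp. I stood it briefly on the lower tier and gripped it again with the gripper turned half round.
- **Cameras:** the two views disagreed by about 3–6 mm in the measurements I used, so I mostly took values between them.

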